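# Hand a glass plate over from one stage clip to the other

### The job

The thin-layer plate on the spotting stage sits askew and its left clip covers the line that is to be spotted next. Push the plate flush against the back fence, swing the right-hand clip round onto the plate until it comes up against its stop, and only then swing the left-hand clip clear of the plate, all the way back against its stop. Keep the plate flush and always under at least one clip, push gently (no more than about 12 N anywhere on the stage, its clips or the plate), and leave the things round it alone.

Things in the scene. Friction and masses are not known exactly. Their poses are not given: they have to be found in the camera images.
- stage: Grey anodised deck on a darker base plate, 132 x 248 mm, deck top 30 mm above the worktop, fixed. Origin on the worktop under the middle of the plate's home; x to the back fence, y to the left end, z up. Steel back fence, 5.5 mm high, front face at x = +25 mm, y -46 to +46 mm. Two low pins at the left end, faces at y = +50.5 mm.
- seat (a point): Deck top above the stage's origin: where the plate's origin lies when home. Between the deck's two front ears (y beyond -40 and +40 mm) the deck is cut back to x = -12 mm; below is only the base plate, 14 mm above the worktop: room for a fingertip at the plate's front edge (x = -25 mm when home).
- plate: Loose glass thin-layer plate, white coat, 50 (x) x 100 (y) x 3 mm, flat on the deck. Origin at the centre of its underside; axes as the stage's when home. It starts turned by 0.05 to 0.10 rad, right end some mm off the fence. Flush: whole back edge on the fence, x = 0 and no turn in the stage's frame. It slides at about 1 to 4 N until it meets the fence.
- right_clip (a joint): Swing of the right clip about its pivot screw, rad, counted from its stop ring: 0 at the clear stop, 1.07 at the on-the-plate stop (two rubber-sleeved pins). Grows clockwise seen from above. It stays where it is left (pivot drag about 0.7 N at the knob).
- left_clip (a joint): The same for the left clip, a mirror image: 0 at its clear stop, 1.07 at its on-the-plate stop; grows anticlockwise seen from above. It starts on the plate.
- right_pivot (a point): Right pivot screw's axis at deck height (stage x = +46, y = -87 mm); its head, 15 mm across, reaches 49 mm above the worktop. In stage axes the knob lies from it by 70 mm x (-cos a, +sin a), a = joint value - 0.17 + e. The ring that carries both stops was set by hand: e is up to 0.25 rad either way, not measured, and moves stops and knob alike.
- left_pivot (a point): Left pivot screw's axis (stage x = +46, y = +87 mm). The knob lies from it by 70 mm x (-cos a, -sin a), a = joint value - 0.17 + e, with an e of its own.
- right_strip (a joint): Upward bend of the right clip's spring-steel strip, rad: 0 with its shoe hovering 0.6 mm over the deck, about 0.03 with the shoe up on the plate. Under the strip's end is a domed steel shoe, 17 mm across: pushed sideways against the plate's edge it climbs up by itself (at a of about 0.45 to 0.6; 2 to 7 N at the knob), then presses the plate with about 2.5 N.
- left_strip (a joint): The same for the left strip. On each strip's end, above the shoe, stands a round black finger knob, 13 mm across, 41.5 to 58.5 mm above the worktop, to be pushed sideways from any side. The strips, 10 mm wide, lie 38 mm above the worktop.
- headspace_vial: Bystander: glass vial with white cap, 22 mm across, 62 mm high, standing to the left of the stage; origin at its foot.
- septa_pot: Bystander: small white pot, 41 mm across, 42 mm high, standing behind the right end of the stage; origin at its foot.
- tweezers: Bystander: steel tweezers, 122 x 15 x 8 mm, lying in front of the stage; origin at the middle of the underside.
There are look-alikes about, which are no part of the job. There is more than one size of the plate; the job needs the largest.

How it is judged:
By the outcome, as a careful person would: the job done as asked, in the order asked, and still so for the second after the job is handed in, with the robot touching nothing.
It also fails if it takes over 69 s, if anything falls off the work surface, if the arm or the gripper's body presses on something with over 40 N, if the wrist force passes 120 N, or if a joint passes its speed limit or range.

### The arm

A 6-joint arm with a two-finger parallel gripper is mounted at the origin on a cart in front of the work surface, level with it; the furniture and walls round the work are solid. World frame = base frame: x ahead of the robot, y to its left, z up, the work surface at z = 0. Lengths are in m, angles in rad, forces in N, time in s.
With the tool pointing down it reaches from about 0.3 to 0.775 m from the base axis. Payload 14.6 kg.
Tool frame: the origin (TCP) lies on the centre line of the jaws, within the pads' length; the fingertips stand robot.tcp_to_tips ahead of it and the grasp point (between the pads) is the TCP (robot.tcp_to_tips is the distance from the TCP to the fingertips, in m); z points along the fingers, y is the direction in which the jaws open and shut (so a half turn about z gives the same grasp; the last joint's range is limited). The gripper opens to 85 mm and grips with 20 to 120 N. Pads are 22 mm wide; open, the fingers measure 114 mm over their backs; the gripper's body (76 mm by 85 mm) begins 54 mm behind the grasp point. The pads swing forward as they close: fully open they stand 13 mm farther back than shut.
Start: joints at [-1.322, 0.3, 1.521, -0, 1.321, -0.067], TCP at [0.171, -0.523, 0.222] pointing down, gripper open.
Joint ranges: [-3.03, 3.03], [-0.79, 2.21], [0.23, 2.52], [-1.04, 4.18], [0, 3.07], [-2.55, 2.55]. Speed limits (rad/s): [2.22, 2.22, 2.57, 3.14, 3.14, 3.14].

### API

Orientations are given as a unit quaternion [x, y, z, w].
In Python, from plant import robot gives the robot as it stands.
- The arm moves only by the shell command python3 -m jog 'ROWS' [OPENING] [FORCE]. ROWS is JSON, a list of rows, each a list of 2 entries, a list of its own where there are three numbers: the shift along the tool's x, y, z in mm, then the turn about the tool's z in degrees. A call has 1 to 5 rows; each row shifts and turns the commanded pose from where the row before left it, along the tool's axes as they then stand; what a row does not reach is not made up. A row lasts 1/10 s, in which the tool goes at most 50 mm and 8.59 degrees, less where a joint would pass 70% of its speed; a pose out of reach is approached as far as the arm can. A call is refused whole if a number of a shift passes 50 or a number of a turn 8.59, either way. A call with a gripper value outside its range is refused whole. OPENING is the opening in per cent of the stroke, from 0 (shut) to 100 (fully open), set as the call begins (- or left out, the last holds). The fingers move at their own pace and stop on an object; FORCE is the grip in N (left out, the last holds). Time passes only in rows, so rows that do not move let the fingers close. It gives the time, the measured TCP pose, the force and the opening at its end, in the units of the state.
- robot.read_state(): the state, without advancing time (a new reading comes with each control period).
- robot.snapshot(name): name is "scene" or "top" or "wrist"; returns a dict with "img" (420x560x3 uint8, red, green, blue), "vertical_fov" (degrees; the focal length in pixels is half the picture's height over the tangent of half this angle, whatever the lens; pixels are square), "cx", "cy" (the principal point, pixels), "k1" (the pictures are not rectified: a ray, as slopes to the right and down, at radius r is drawn at 1 + k1 r^2 times it, then the intrinsics apply), "T" (4x4, takes a point from camera to world coordinates). Camera axes: x right, y down, z forward; pixel columns grow to the right and rows downward; lengths in m; the calibration is good to about 2 mm. A picture is of the moment at which its call begins. There is no depth.
- robot.job_done(): hands the job in, once; it reports no verdict.
The state is a dict: "time": time; "joints": joint angles; "qvel": joint speeds; "tau": joint torques, N m; "position": TCP position; "tcp_rot": TCP orientation; "wrist_force": force on the tool from outside, world axes, zero at the start; "wrist_torque": the same for the moment, N m; "grip_width": finger opening in m.
Only numpy, scipy, OpenCV 4.12 (cv2) and the standard library are available. Lean on these libraries where they do the work, as an engineer would, in place of code of your own. Each camera call takes 0.05 s, during which the arm holds its last target.

## Working session

There is one attempt and no reset: what is moved stays moved. The work goes in short steps, Python scripts to look and compute and a shell command to move; the robot and the scene stay as the last step left them, time stands still between calls to the robot, and variables do not carry over. Pictures are saved under pics/ and viewed, and the job is handed in when it is done.

```bash
ls; mkdir -p pics
python3 - <<'E'
from plant import robot
import cv2
print(robot.tcp_to_tips, robot.read_state())
for n in ["scene","top","wrist"]:
    s=robot.snapshot(n); cv2.imwrite(f"pics/{n}0.png",s["img"][:,:,::-1]); print(n,s["vertical_fov"],s["cx"],s["cy"],s["k1"],s["T"])
E
```

```text
pics
0.019 {'time': 0.0, 'joints': array([-1.32156651e+00,  3.00478363e-01,  1.52158458e+00, -9.00320810e-06,
        1.32069045e+00, -6.65789036e-02]), 'qvel': array([-1.24369246e-03,  6.61973468e-04,  6.09173713e-05,  1.03851510e-03,
        3.25976746e-04, -1.26734260e-03]), 'tau': array([ 1.40220094e-03, -5.43502021e+01, -3.61798310e+01, -8.66794124e-06,
        3.98852819e-03, -8.82479924e-06]), 'position': array([ 0.17076787, -0.52256161,  0.22121585]), 'tcp_rot': array([ 9.87558647e-01,  1.57250063e-01, -5.72717741e-05, -5.77555289e-04]), 'wrist_force': array([-0.19724871, -0.10449138,  0.31124034]), 'wrist_torque': array([ 0.00308746, -0.04914592, -0.02378311]), 'grip_width': 0.08517533004856848}
scene 42.8855240593718 270.40218281447875 218.4076576185043 0.03343598575016713 [[-0.6337827  -0.46679752  0.61678161 -0.1078664 ]
 [-0.77340601  0.36927647 -0.5152456   0.58048644]
 [ 0.01275244 -0.80357636 -0.59506505  0.722272  ]
 [ 0.          0.          0.          1.        ]]
top 42.59641870019992 270.32621470039163 204.76042392245185 -0.10248665110271181 [[ 0.03595149 -0.97238441  0.23059932  0.27740991]
 [-0.99933966 -0.03376472  0.01342355  0.02003453]
 [-0.00526673 -0.23092965 -0.9729562   1.26146906]
 [ 0.          0.          0.          1.        ]]
wrist 62.312898798462186 279.3411943348884 208.56545580552608 -0.0634870790236024 [[ 0.31137091 -0.90624635 -0.28594704  0.2444156 ]
 [-0.95028717 -0.29743479 -0.09212402 -0.49899854]
 [-0.00156354  0.30041655 -0.95380682  0.37277165]
 [ 0.          0.          0.          1.        ]]
```

View pics/scene0.png

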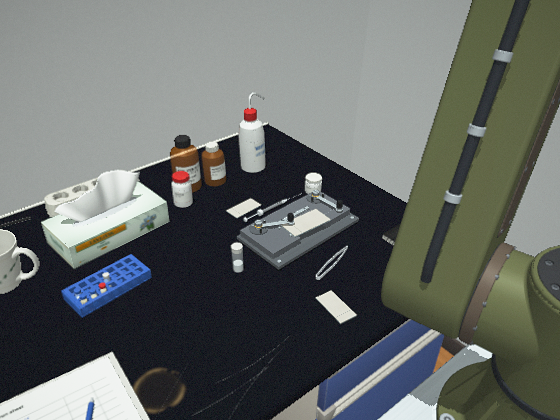

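View pics/top0.png

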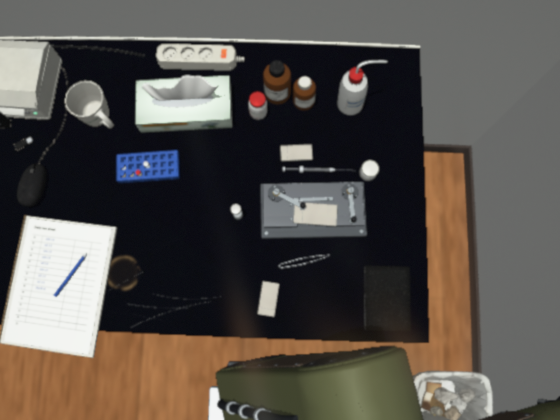

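Run:
```python
import cv2
im=cv2.imread("pics/top0.png")
cv2.imwrite("pics/top0c.png",cv2.resize(im[110:310,170:430],None,fx=3,fy=3,interpolation=cv2.INTER_CUBIC))
```

```text
(no output)
```

View pics/top0c.png

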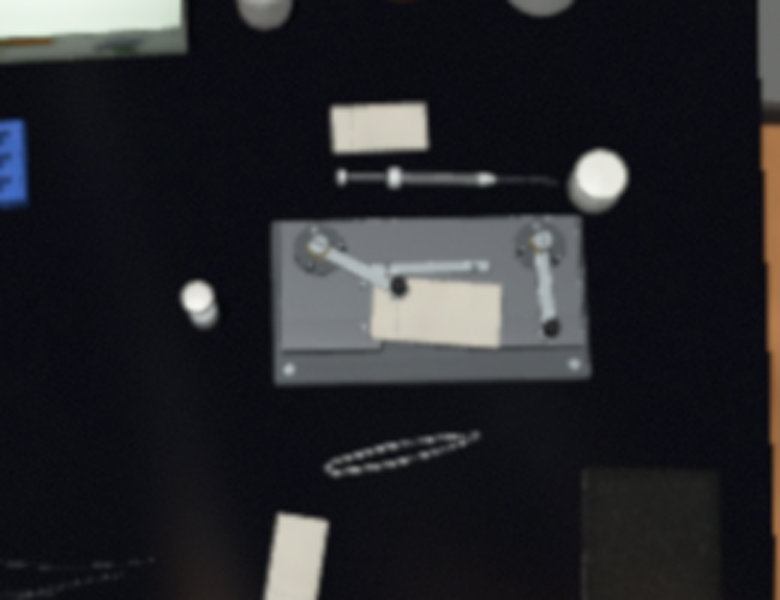

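```bash
cat > h.py <<'E'
import numpy as np, cv2
from scipy.spatial.transform import Rotation as R
from plant import robot
def snap(n,f=None):
    s=robot.snapshot(n)
    if f: cv2.imwrite(f"pics/{f}.png",s["img"][:,:,::-1]); np.save(f"pics/{f}.npy",{k:v for k,v in s.items()},allow_pickle=True)
    return s
def load(f): return np.load(f"pics/{f}.npy",allow_pickle=True).item()
def K(s):
    f=210/np.tan(np.radians(s["vertical_fov"])/2)
    return np.array([[f,0,s["cx"]],[0,f,s["cy"]],[0,0,1]]), np.array([s["k1"],0,0,0,0.])
def p2w(s,px,z):
    k,d=K(s); px=np.asarray(px,float).reshape(-1,1,2)
    n=cv2.undistortPointsIter(px,k,d,None,None,(3,50,1e-9)).reshape(-1,2)
    T=np.array(s["T"]); r=np.c_[n,np.ones(len(n))]@T[:3,:3].T; o=T[:3,3]
    z=np.broadcast_to(z,len(n))
    return o+r*((z-o[2])/r[:,2])[:,None]
def w2p(s,P):
    k,d=K(s); T=np.linalg.inv(np.array(s["T"])); P=np.asarray(P,float).reshape(-1,3)
    return cv2.projectPoints(P,cv2.Rodrigues(T[:3,:3])[0],T[:3,3],k,d)[0].reshape(-1,2)
def crop(s,f,x0,y0,x1,y1,sc):
    cv2.imwrite(f"pics/{f}.png",cv2.resize(s["img"][y0:y1,x0:x1,::-1],None,fx=sc,fy=sc,interpolation=cv2.INTER_CUBIC))
E
python3 - <<'E'
from h import *
s=snap("top","t1")
c=lambda x,y:(170+x/3,110+y/3)
print("base corners z.014",p2w(s,[c(275,384),c(590,377)],0.014).round(4))
print("deck back z.03",p2w(s,[c(272,221),c(579,215)],0.03).round(4))
print("pivots",p2w(s,[c(318,242),c(541,238)],0.049).round(4))
print("knobs",p2w(s,[c(398,286),c(551,327)],0.055).round(4))
print("plate",p2w(s,[c(375,278),c(371,338),c(500,347),c(501,285)],0.033).round(4))
t=robot.read_state();print(R.from_quat(t["tcp_rot"]).as_matrix().round(3))
E
```

```text
base corners z.014 [[ 0.4922  0.0547  0.014 ]
 [ 0.5062 -0.1921  0.014 ]]
deck back z.03 [[ 0.6199  0.0618  0.03  ]
 [ 0.6334 -0.1813  0.03  ]]
pivots [[ 0.5989  0.0248  0.049 ]
 [ 0.6082 -0.1484  0.049 ]]
knobs [[ 0.5646 -0.0378  0.055 ]
 [ 0.5365 -0.1554  0.055 ]]
plate [[ 0.5756 -0.0207  0.033 ]
 [ 0.5277 -0.0188  0.033 ]
 [ 0.524  -0.119   0.033 ]
 [ 0.5734 -0.1193  0.033 ]]
[[ 0.951  0.311 -0.   ]
 [ 0.311 -0.951  0.001]
 [ 0.    -0.001 -1.   ]]
```

View pics/wrist0.png

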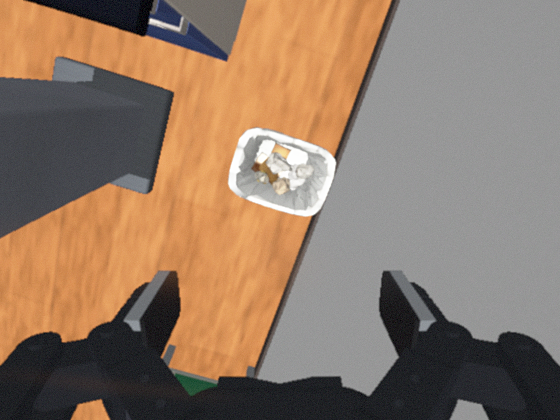

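The plate sits under the left clip on the stage. Candidates in the top view:
- The stage plate at (316,214), which is the largest at about 100 x 50 mm.
- The small plate behind the stage at (297,152).
- The plate in front at (268,298).

I choose the stage plate. Its measured size and position fit the description: pivots 173 mm apart, stage yaw about 0.055, plate turn about -0.077. Next I'll move over it for a close look.

```bash
python3 -m jog '[[[0,0,0],7.5],[[0,0,0],7.5],[[29,-34,0],0],[[29,-34,0],0],[[29,-34,0],0]]'; python3 -m jog '[[[29,-34,0],0],[[29,-34,0],0],[[29,-34,0],0],[[29,-34,0],0],[[29,-34,0],0]]'; python3 -m jog '[[[29,-34,0],0],[[29,-34,0],0],[[29,-34,0],0],[[29,-34,0],0],[[20,-20,0],0]]' 0
python3 -m jog '[[[0,0,0],0],[[0,0,0],0]]'
python3 - <<'E'
from h import *
s=snap("wrist","w1"); t=robot.read_state(); print(t["position"],t["wrist_force"],t["grip_width"],R.from_quat(t["tcp_rot"]).as_matrix().round(4))
E
```

```text
time: 0.7
position: [0.2527, -0.4149, 0.2215]
tcp_rot: [1.0, 0.027, -0.0, -0.0]
wrist_force: [0.5, -0.5, 1.4]
grip_width: 0.0855
time: 1.2
position: [0.3885, -0.237, 0.2219]
tcp_rot: [1.0, 0.027, 0.0, 0.0]
wrist_force: [1.6, -0.5, -0.3]
grip_width: 0.0852
time: 1.7
position: [0.5163, -0.073, 0.2217]
tcp_rot: [1.0, 0.028, -0.0, -0.0]
wrist_force: [-0.6, -1.5, 0.0]
grip_width: 0.0123
time: 1.9
position: [0.515, -0.0753, 0.2214]
tcp_rot: [1.0, 0.028, -0.0, -0.0]
wrist_force: [0.1, -0.3, 0.4]
grip_width: -0.0003
[ 0.51478408 -0.07588656  0.22156438] [ 0.22094177 -0.09228483 -0.32294149] 6.0149704168899564e-05 [[ 9.985e-01  5.400e-02 -6.000e-04]
 [ 5.400e-02 -9.985e-01 -0.000e+00]
 [-6.000e-04 -0.000e+00 -1.000e+00]]
```

View pics/w1.png

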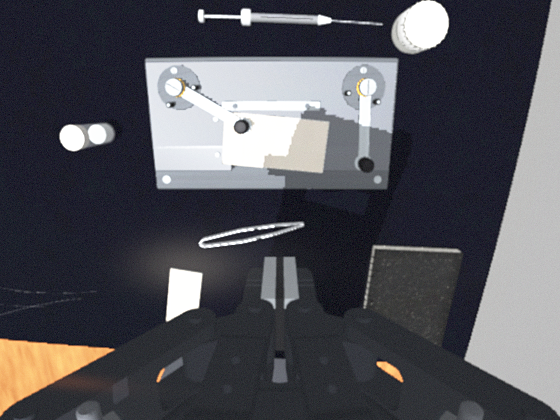

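Run:
```python
from h import *
s=load("w1"); crop(s,"w1c",140,45,410,200,2.96)
```

```text
(no output)
```

View pics/w1c.png

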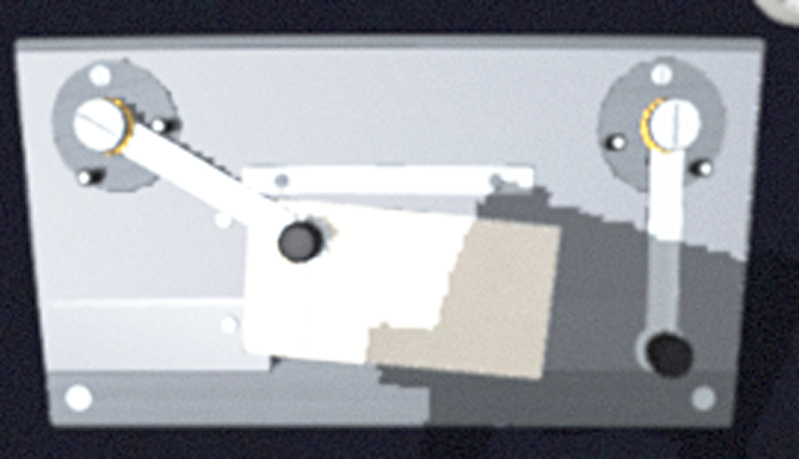

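```bash
cat >> h.py <<'E'
from scipy.optimize import least_squares
def S2W(p,P):
    P=np.asarray(P,float).reshape(-1,3); c,s=np.cos(p[2]),np.sin(p[2])
    return np.c_[p[0]+c*P[:,0]-s*P[:,1],p[1]+s*P[:,0]+c*P[:,1],P[:,2]]
def W2S(p,P):
    P=np.asarray(P,float).reshape(-1,3); c,s=np.cos(p[2]),np.sin(p[2]); x=P[:,0]-p[0]; y=P[:,1]-p[1]
    return np.c_[c*x+s*y,-s*x+c*y,P[:,2]]
def fitstage(s,px,M,p0=(0.5576,-.0643,.055)):
    r=least_squares(lambda p:(w2p(s,S2W(p,M))-px).ravel(),p0,loss="soft_l1")
    print("fit",r.x.round(4),"res px",(r.fun.reshape(-1,2)).round(1).tolist()); return r.x
E
python3 - <<'E'
from h import *
s=load("w1"); c=lambda L:np.array(L)/2.96+[140,45]
px=c([(99,124),(672,124),(16,50),(765,48),(53,427),(733,426),(243,192),(532,192)])
M=np.array([(46,87,49),(46,-87,49),(66,124,30),(66,-124,30),(-66,124,14),(-66,-124,14),(25,46,35.5),(25,-46,35.5)])/1e3
p=fitstage(s,px,M); np.save("stage.npy",p)
# plus height check
pl=p2w(s,c([(250,197),(247,352),(541,379),(560,227)]),.033); q=W2S(p,pl)*1e3; print("plate",q.round(1).tolist(), q.mean(0))
print("turn",np.arctan2(-(q[0]-q[3])[0],(q[0]-q[3])[1]),np.arctan2(-(q[1]-q[2])[0],(q[1]-q[2])[1]))
k=W2S(p,p2w(s,c([(299,240),(670,353)]),[.0605,.0585]))*1e3
for kk,pv in zip(k,[(46,87),(46,-87)]):
    d=kk[:2]-pv; print("knob",kk.round(1),np.hypot(*d),np.arctan2(abs(d[1])*(1 if d[1]*pv[1]<0 else -1),-d[0]))
pins=W2S(p,p2w(s,c([(84,177),(165,125),(617,143),(703,168)]),.042))*1e3
print("pins",pins.round(1).tolist())
print("vial cap, pot",W2S(p,p2w(s,[(72,137),(425,25)],[.062,.042]))*1e3)
print("tweezers",W2S(p,p2w(s,[(201,242),(303,224)],.006))*1e3)
t=robot.read_state(); print("tcp",W2S(p,t["position"])*1e3)
E
```

```text
fit [ 0.5588 -0.0651  0.0611] res px [[-0.7, -1.0], [1.2, -2.3], [-7.5, 3.3], [5.4, 2.1], [-0.2, 7.3], [-0.1, 6.5], [-0.1, -0.9], [0.2, -1.5]]
plate [[22.6, 44.2, 33.0], [-27.6, 47.6, 33.0], [-37.4, -50.8, 33.0], [12.6, -55.5, 33.0]] [-7.45916787 -3.62975706 33.        ]
turn -0.0996256633259325 -0.0982423001286895
knob [10.8 25.9 60.5] 70.48406606676971 1.0485227459637194
knob [-24.  -87.4  58.5] 69.97132470896065 -0.006138587798605977
pins [[29.6, 94.5, 42.0], [44.7, 68.0, 42.0], [38.5, -71.0, 42.0], [31.2, -98.2, 42.0]]
vial cap, pot [[   3.74622704  179.62744224   62.        ]
 [  97.18991011 -136.32522928   42.        ]]
tweezers [[-122.51566838   82.72080758    6.        ]
 [-101.08027908  -33.83761905    6.        ]]
tcp [[-44.63286435  -8.04621254 221.56437508]]
```

Run:
```python
from h import *
s=load("w1"); c=lambda L:np.array(L)/2.96+[140,45]
px=c([(99,124),(672,124),(243,192),(532,192)])
M=np.array([(46,87,49),(46,-87,49),(25,46,35.5),(25,-46,35.5)])/1e3
p=fitstage(s,px,M); np.save("stage.npy",p)
pl=p2w(s,c([(250,197),(247,352),(541,379),(560,227)]),.033); q=W2S(p,pl)*1e3; print("plate",q.round(1).tolist(), q.mean(0))
print("front/back corners",W2S(p,p2w(s,c([(53,427),(733,426),(16,40),(765,40),(50,372),(735,372)]),[.014,.014,.03,.03,.03,.03]))*1e3)
k=W2S(p,p2w(s,c([(299,240),(670,353)]),[.0605,.0585]))*1e3
for kk,pv in zip(k,[(46,87),(46,-87)]):
    d=kk[:2]-pv; print("knob",kk.round(1),np.hypot(*d),np.arctan2(abs(d[1])*(1 if d[1]*pv[1]<0 else -1),-d[0]))
pins=W2S(p,p2w(s,c([(84,177),(165,125),(617,143),(703,168)]),.042))*1e3
print("pins",pins.round(1).tolist())
t=load("t1"); ct=lambda L:np.array(L)/3+[170,110]
fitstage(t,ct([(318,242),(541,238),(386,270),(489,266)]),M)
sc=snap("scene","s1"); crop(sc,"s1c",220,160,380,280,5)
```

```text
fit [ 0.5575 -0.0649  0.055 ] res px [[-0.7, -0.2], [1.1, -0.2], [-0.2, 0.2], [0.0, 0.2]]
plate [[23.6, 44.0, 33.0], [-26.7, 47.2, 33.0], [-35.7, -51.3, 33.0], [14.2, -55.7, 33.0]] [-6.14643055 -3.95014986 33.        ]
front/back corners [[ -57.28962043  122.24272093   14.        ]
 [ -56.69696335 -124.09880898   14.        ]
 [  72.2473416   116.4505211    30.        ]
 [  72.17873408 -118.41017954   30.        ]
 [ -33.85365796  115.50398143   30.        ]
 [ -33.68297153 -117.87057268   30.        ]]
knob [12.  25.7 60.5] 70.10904053565754 1.063989814749681
knob [-22.1 -87.8  58.5] 68.14784831683677 -0.012468633774807933
pins [[30.3, 94.4, 42.0], [45.6, 68.0, 42.0], [40.3, -71.0, 42.0], [33.1, -98.3, 42.0]]
fit [ 0.5587 -0.0656  0.0605] res px [[0.3, -0.2], [0.5, -0.7], [-4.6, 0.2], [0.2, 0.6]]
```

View pics/s1c.png

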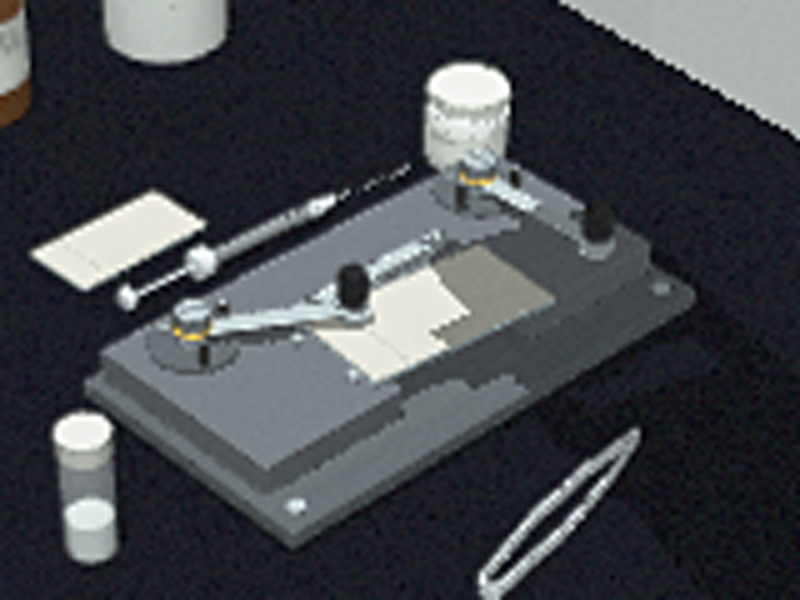

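Run:
```python
from h import *
s=load("w1"); t=robot.read_state(); Rm=R.from_quat(t["tcp_rot"]).as_matrix()
for d in (6,19,32):
  print(d,w2p(s,t["position"]+np.array([(11,y,d) for y in(-8,0,8)])/1e3@Rm.T).round(1).tolist(), w2p(s,t["position"]+np.array([(-11,y,d) for y in(-8,0,8)])/1e3@Rm.T).round(1).tolist())
s=load("w1");crop(s,"w1f",200,240,360,360,5)
```

```text
6 [[264.6, 242.2], [280.9, 242.2], [297.3, 242.2]] [[265.1, 282.0], [280.7, 282.0], [296.4, 282.0]]
19 [[265.6, 232.4], [280.8, 232.5], [296.0, 232.5]] [[266.0, 270.0], [280.7, 270.1], [295.3, 270.1]]
32 [[266.5, 223.9], [280.7, 224.0], [295.0, 224.0]] [[266.8, 259.5], [280.6, 259.6], [294.4, 259.6]]
```

View pics/w1f.png

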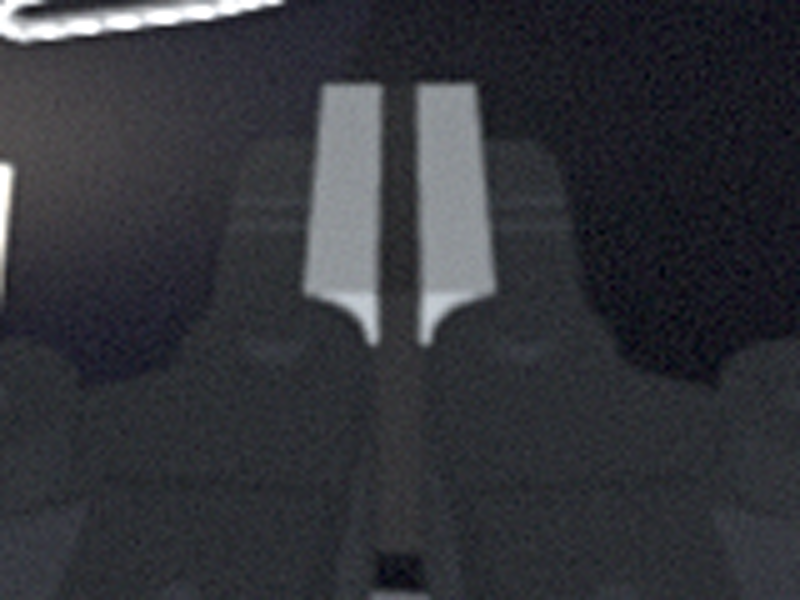

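Run:
```python
import cv2
im=cv2.imread("pics/wrist0.png")
cv2.imwrite("pics/w0f.png",cv2.resize(im[250:400,90:450],None,fx=2.2,fy=2.2,interpolation=cv2.INTER_CUBIC))
```

```text
(no output)
```

View pics/w0f.png

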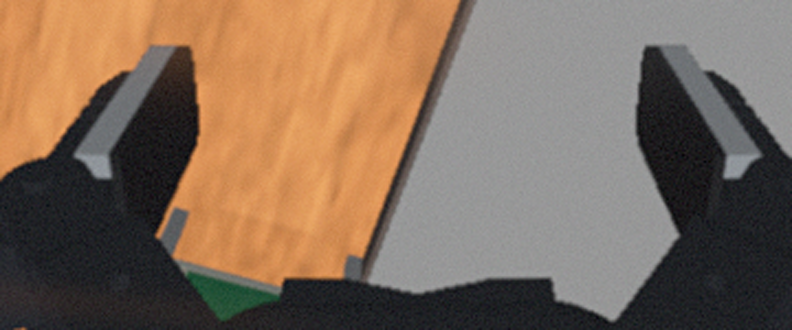

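View pics/s1.png

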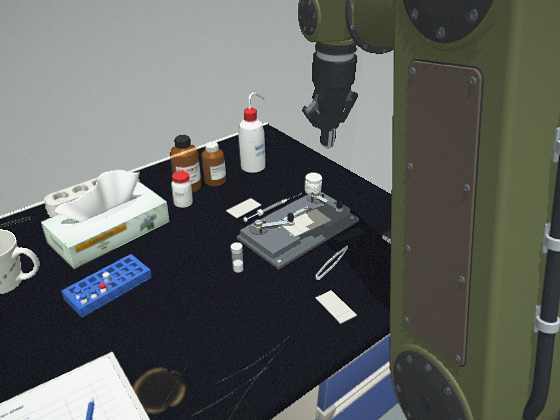

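Run:
```python
from h import *
s=load("s1"); t=robot.read_state()
for d in (-20,-10,0,10,19): print(d,w2p(s,t["position"]-[0,0,d/1e3]))
crop(s,"s1f",280,80,380,170,6)
```

```text
-20 [[327.30730535 140.40110393]]
-10 [[326.90115652 145.10606923]]
0 [[326.50010104 149.75498391]]
10 [[326.10403822 154.34891256]]
19 [[325.75176941 158.43729244]]
```

View pics/s1f.png

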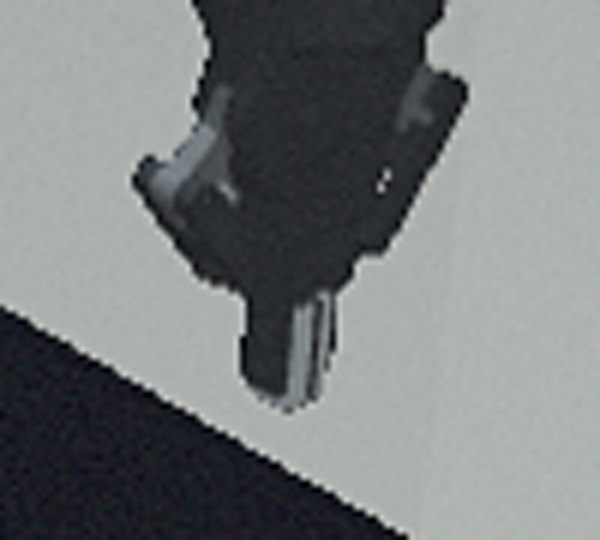

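```bash
python3 -m jog '[[[-14,-4.5,30],0],[[0,0,45],0],[[0,0,45],0],[[0,0,40],0],[[0,0,16],0]]' 40; python3 -m jog '[[[0,0,0],0],[[0,0,0],0],[[0,0,0],0]]'
python3 - <<'E'
from h import *
s=snap("scene","s2"); w=snap("wrist","w2"); t=robot.read_state(); p=np.load("stage.npy"); print(W2S(p,t["position"])*1e3,t["grip_width"],t["wrist_force"])
crop(s,"s2c",220,120,380,280,5)
for d in (-20,-10,0,10,19): print(d,((w2p(s,t["position"]-[0,0,d/1e3])-[220,120])*5).round())
E
```

```text
time: 2.5
position: [0.4987, -0.0725, 0.0425]
tcp_rot: [1.0, 0.026, -0.002, -0.001]
wrist_force: [0.2, 0.8, 0.2]
grip_width: 0.0343
time: 2.8
position: [0.5016, -0.0723, 0.0473]
tcp_rot: [1.0, 0.027, 0.001, 0.0]
wrist_force: [-0.1, -0.3, 0.2]
grip_width: 0.0341
[[-56.31994039  -4.09759755  47.06701019]] 0.03443093627233921 [ 0.53510737 -0.06085229  0.83586806]
-20 [[519. 495.]]
-10 [[518. 514.]]
0 [[516. 533.]]
10 [[514. 552.]]
19 [[513. 569.]]
```

View pics/s2c.png

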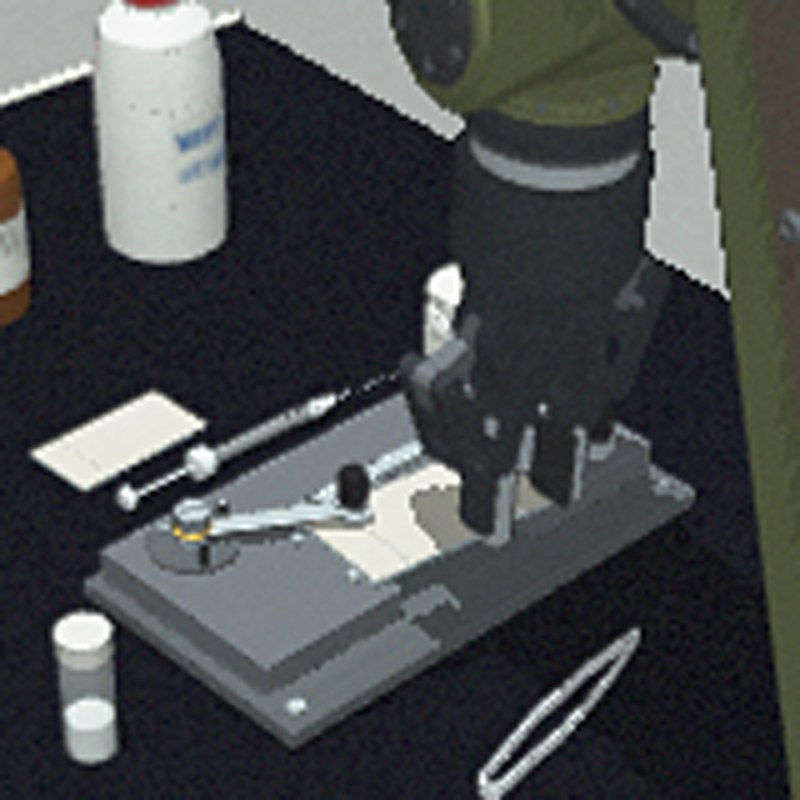

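View pics/w2.png

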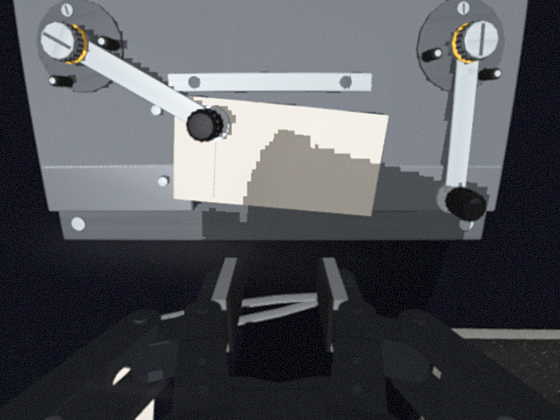

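Run:
```python
from h import *
s=load("w2"); crop(s,"w2a",20,0,290,200,2.9); crop(s,"w2b",270,0,540,240,2.5); crop(s,"w2f",180,230,380,360,4)
```

```text
(no output)
```

View pics/w2a.png

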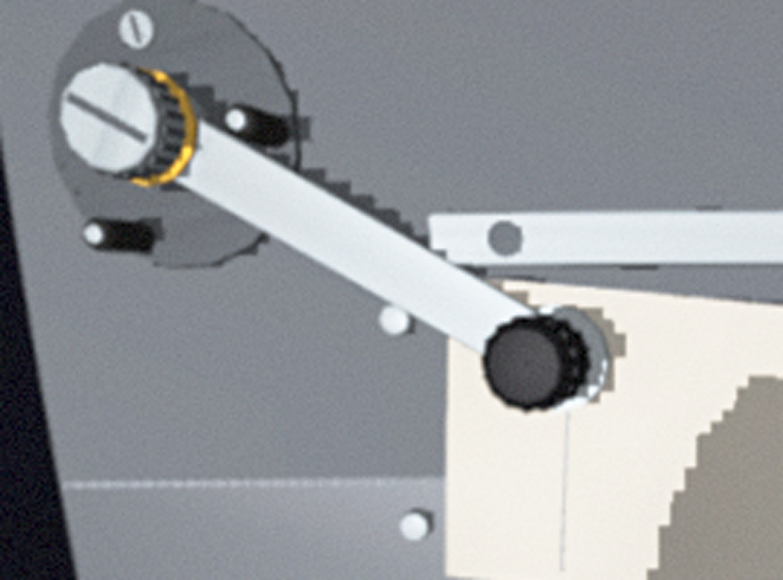

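View pics/w2b.png

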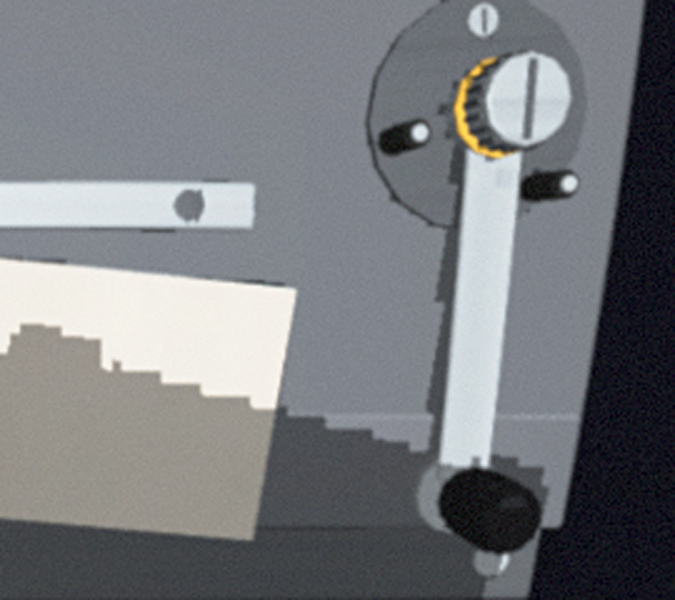

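View pics/w2f.png

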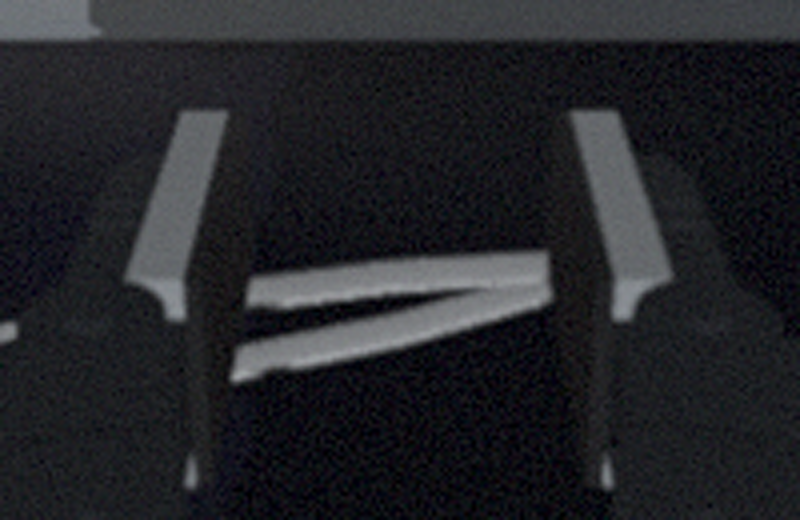

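Run:
```python
from h import *
s=load("w2"); a=lambda L:np.array(L)/2.9+[20,0]; b=lambda L:np.array(L)/2.5+[270,0]
px=np.r_[a([(110,118),(432,264)]),b([(527,98),(254,228)])]
M=np.array([(46,87,49),(25,46,35.5),(46,-87,49),(25,-46,35.5)])/1e3
p=fitstage(s,px,M); np.save("stage.npy",p)
P=np.r_[[(174,198)],b([(253,541),(296,288)])]
q=W2S(p,p2w(s,P,.033))*1e3; print("plate FL,FR,BR",q.round(1).tolist(),"turn",np.arctan2(-(q[0]-q[1])[0],(q[0]-q[1])[1]))
k=W2S(p,np.r_[p2w(s,a([(522,363)]),.0605)])*1e3
print(k,W2S(p,p2w(s,b([(500,520)]),.0585))*1e3)
k0=k[0,:2]-[46,87];print(np.hypot(*k0),np.arctan2(-k0[1],-k0[0]))
print("pins L",W2S(p,p2w(s,a([(94,234),(236,119)]),.043))*1e3,"R",W2S(p,p2w(s,b([(420,132),(569,184)]),.043))*1e3)
t=robot.read_state(); print("tcp",W2S(p,t["position"])*1e3)
```

```text
fit [ 0.5576 -0.0651  0.0554] res px [[-1.7, -0.3], [-0.7, 0.8], [2.2, -0.1], [0.5, 0.2]]
plate FL,FR,BR [[-25.5, 48.4, 33.0], [-35.3, -50.6, 33.0], [14.5, -55.0, 33.0]] turn -0.09846425965698934
[[11.67722719 26.87964884 60.5       ]] [[-22.97113718 -86.48336532  58.5       ]]
69.22795213725495 1.0520479578272015
pins L [[30.64872498 94.96529428 43.        ]
 [45.98613093 70.73704176 43.        ]] R [[ 40.94262928 -71.25265754  43.        ]
 [ 33.28128929 -98.88548634  43.        ]]
tcp [[-56.37100076  -3.85085373  47.06701019]]
```

```bash
python3 -m jog '[[[0,0,15],0],[[0,0,13],0],[[0,0,5],0],[[0,0,3],0],[[0,0,0],0]]'; python3 -m jog '[[[0,0,2],0],[[0,0,0],0]]'
python3 - <<'E'
from h import *
s=snap("scene","s3"); w=snap("wrist","w3"); t=robot.read_state(); p=np.load("stage.npy"); print(W2S(p,t["position"])*1e3,t["grip_width"],t["wrist_force"])
crop(s,"s3c",270,170,370,270,7)
crop(w,"w3c",130,120,430,330,2.6)
E
```

```text
time: 3.4
position: [0.5009, -0.0718, 0.0097]
tcp_rot: [1.0, 0.027, -0.0, -0.0]
wrist_force: [0.1, 0.8, -0.7]
grip_width: 0.0341
time: 3.6
position: [0.501, -0.0718, 0.0079]
tcp_rot: [1.0, 0.027, 0.0, 0.0]
wrist_force: [0.5, -0.0, -0.2]
grip_width: 0.0339
[[-56.81500014  -3.56568966   7.99367032]] 0.03392087965842294 [-0.24423081  0.17438183 -0.11229141]
```

View pics/s3c.png

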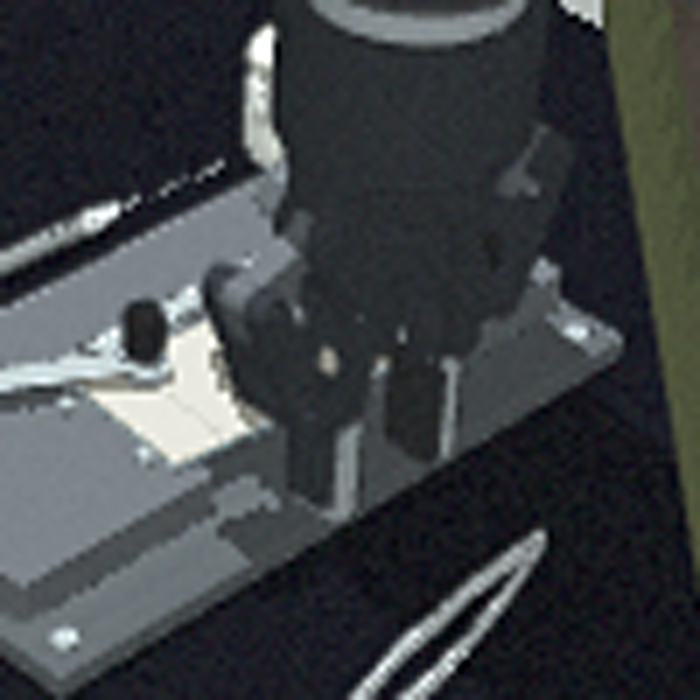

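View pics/w3c.png

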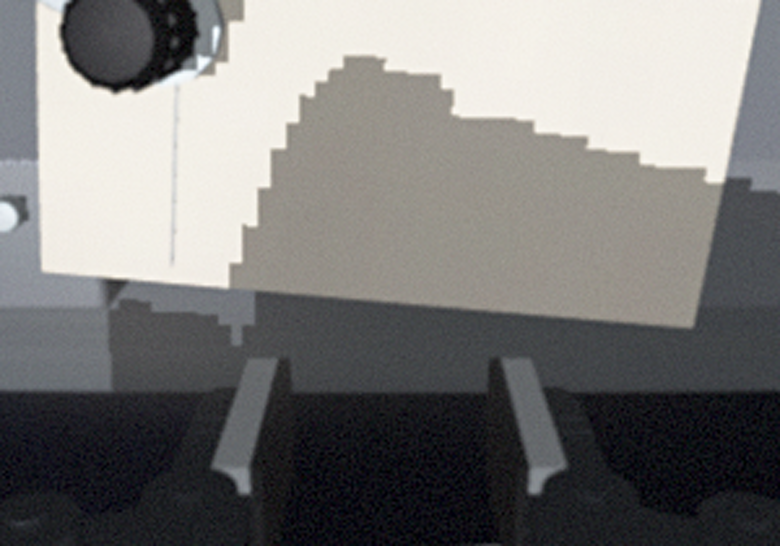

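```bash
python3 -m jog '[[[4,0,0],0],[[3,0,0],0],[[2,0,0],0],[[0,0,0],0]]'; python3 -m jog '[[[1,0,0],0],[[1,0,0],0],[[1,0,0],0]]';python3 -m jog '[[[1,0,0],0],[[1,0,0],0]]'
python3 - <<'E'
from h import *
w=snap("wrist","w4"); t=robot.read_state(); p=np.load("stage.npy"); print(W2S(p,t["position"])*1e3,t["grip_width"],t["wrist_force"])
crop(w,"w4c",20,0,540,310,1.5)
E
```

```text
time: 4.1
position: [0.5102, -0.0713, 0.0078]
tcp_rot: [1.0, 0.027, 0.0, 0.0]
wrist_force: [-0.1, 0.6, 0.6]
grip_width: 0.0344
time: 4.4
position: [0.513, -0.0712, 0.0078]
tcp_rot: [1.0, 0.027, -0.0, 0.0]
wrist_force: [-0.1, 0.0, -0.0]
grip_width: 0.034
time: 4.6
position: [0.515, -0.0711, 0.0078]
tcp_rot: [1.0, 0.027, -0.0, 0.0]
wrist_force: [-0.5, -0.1, -0.1]
grip_width: 0.0345
[[-42.7595296   -3.59718223   7.79612998]] 0.03402517211393083 [0.07577106 0.19404845 0.7925666 ]
```

View pics/w4c.png

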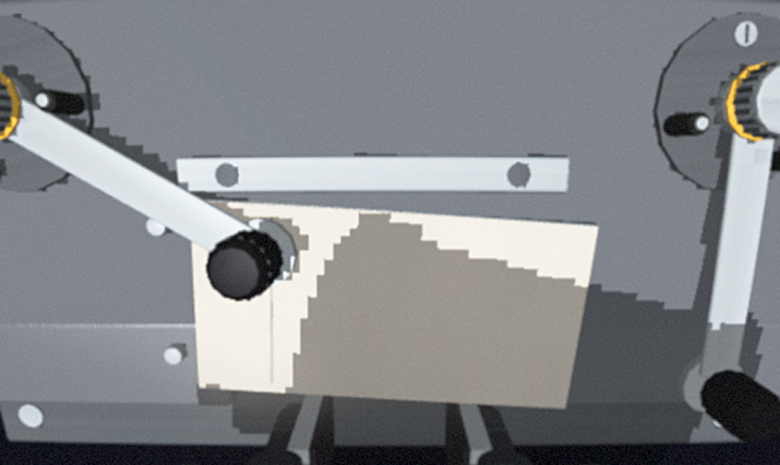

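```bash
python3 -m jog '[[[1,0,0],0],[[0.5,0,0],0]]'; python3 -m jog '[[[0.5,0,0],0],[[0.5,0,0],0]]';python3 -m jog '[[[0.5,0,0],0],[[0.5,0,0],0]]'
python3 - <<'E'
from h import *
w=snap("wrist","w5"); t=robot.read_state(); p=np.load("stage.npy"); print(W2S(p,t["position"])*1e3,t["grip_width"],t["wrist_force"])
crop(w,"w5c",20,0,540,310,1.5)
E
```

```text
time: 4.85
position: [0.5165, -0.071, 0.0078]
tcp_rot: [1.0, 0.027, 0.0, -0.0]
wrist_force: [-0.3, -0.4, 0.9]
grip_width: 0.0342
time: 5.05
position: [0.5175, -0.0709, 0.0078]
tcp_rot: [1.0, 0.027, -0.0, -0.0]
wrist_force: [-1.1, 0.3, -0.2]
grip_width: 0.0339
time: 5.25
position: [0.5185, -0.0709, 0.0078]
tcp_rot: [1.0, 0.027, -0.0, -0.0]
wrist_force: [-0.9, -0.1, -0.2]
grip_width: 0.034
[[-39.36959726  -3.54419115   7.77574008]] 0.034150583254623314 [-0.3659832   0.47383029  0.1361123 ]
```

View pics/w5c.png

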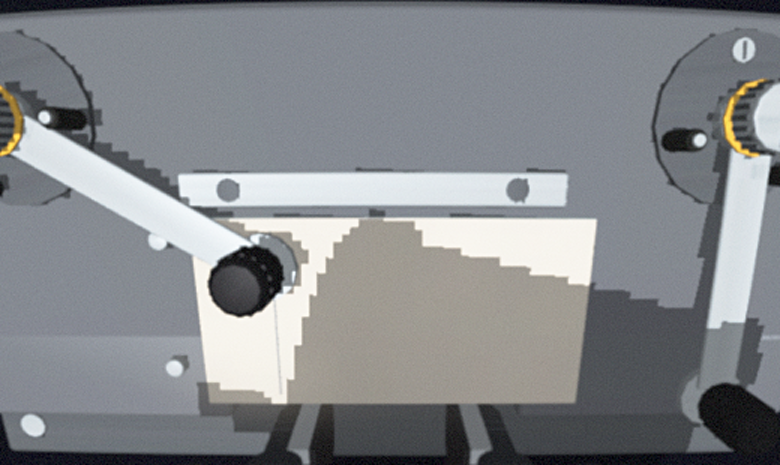

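```bash
python3 -m jog '[[[0.5,0,0],0],[[0.5,0,0],0]]'; python3 -m jog '[[[0.3,0,0],0],[[0.3,0,0],0]]';python3 -m jog '[[[0.3,0,0],0],[[0,0,0],0]]'
python3 - <<'E'
from h import *
w=snap("wrist","w6"); t=robot.read_state(); p=np.load("stage.npy"); print(W2S(p,t["position"])*1e3,t["grip_width"],t["wrist_force"])
crop(w,"w6c",120,90,440,300,2.4)
E
```

```text
time: 5.5
position: [0.5194, -0.0708, 0.0078]
tcp_rot: [1.0, 0.027, -0.0, -0.0]
wrist_force: [-0.3, -0.7, 0.3]
grip_width: 0.0341
time: 5.7
position: [0.52, -0.0708, 0.0078]
tcp_rot: [1.0, 0.027, -0.0, 0.0]
wrist_force: [-1.3, -0.2, 0.9]
grip_width: 0.0343
time: 5.9
position: [0.5204, -0.0708, 0.0078]
tcp_rot: [1.0, 0.027, 0.0, 0.0]
wrist_force: [-0.5, -0.5, 0.7]
grip_width: 0.0341
[[-37.51413248  -3.54679612   7.77586521]] 0.03389545538375585 [-0.30874317  0.27146657 -0.01613618]
```

View pics/w6c.png

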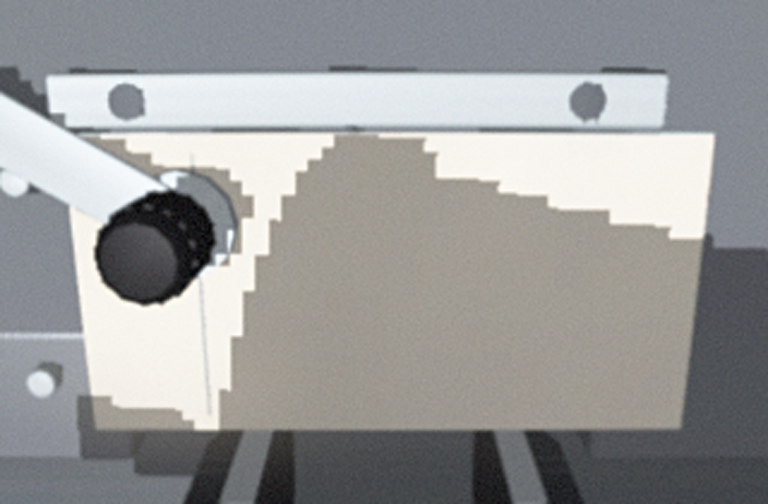

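```bash
python3 -m jog '[[[0.3,0,0],0],[[0,0,0],0]]'; python3 -m jog '[[[0.3,0,0],0],[[0,0,0],0]]';python3 -m jog '[[[0.3,0,0],0],[[0,0,0],0]]';python3 -m jog '[[[0.2,0,0],0],[[0,0,0],0]]'
```

```text
time: 6.15
position: [0.5207, -0.0707, 0.0078]
tcp_rot: [1.0, 0.027, 0.0, -0.0]
wrist_force: [0.0, -0.3, 0.1]
grip_width: 0.0341
time: 6.35
position: [0.521, -0.0707, 0.0078]
tcp_rot: [1.0, 0.027, 0.0, -0.0]
wrist_force: [-0.8, 0.2, 0.3]
grip_width: 0.034
time: 6.55
position: [0.5212, -0.0707, 0.0078]
tcp_rot: [1.0, 0.027, 0.0, 0.0]
wrist_force: [-0.6, -0.3, -0.1]
grip_width: 0.0341
time: 6.75
position: [0.5214, -0.0707, 0.0078]
tcp_rot: [1.0, 0.027, -0.0, -0.0]
wrist_force: [-1.0, 0.8, 0.8]
grip_width: 0.0343
```

```bash
python3 -m jog '[[[0.3,0,0],0],[[0,0,0],0]]'; python3 -m jog '[[[0.2,0,0],0],[[0,0,0],0]]';python3 -m jog '[[[0.2,0,0],0],[[0,0,0],0]]'
python3 - <<'E'
from h import *
w=snap("wrist","w7"); t=robot.read_state(); p=np.load("stage.npy"); print(W2S(p,t["position"])*1e3,t["grip_width"],t["wrist_force"],t["wrist_torque"])
crop(w,"w7c",120,90,440,300,2.4)
E
```

```text
time: 6.95
position: [0.5214, -0.0707, 0.0077]
tcp_rot: [1.0, 0.027, -0.0, -0.0]
wrist_force: [-3.6, -0.0, 1.8]
grip_width: 0.0343
time: 7.15
position: [0.5215, -0.0707, 0.0077]
tcp_rot: [1.0, 0.027, -0.001, -0.0]
wrist_force: [-5.9, -1.0, 2.9]
grip_width: 0.0342
time: 7.35
position: [0.5215, -0.0707, 0.0076]
tcp_rot: [1.0, 0.027, -0.001, -0.0]
wrist_force: [-7.0, -1.0, 3.8]
grip_width: 0.0343
[[-36.34550548  -3.49367546   7.64578693]] 0.03437751342513592 [-6.57419253 -0.44139615  4.74382774] [-0.04025424  1.11822587  0.00439249]
```

View pics/w7c.png

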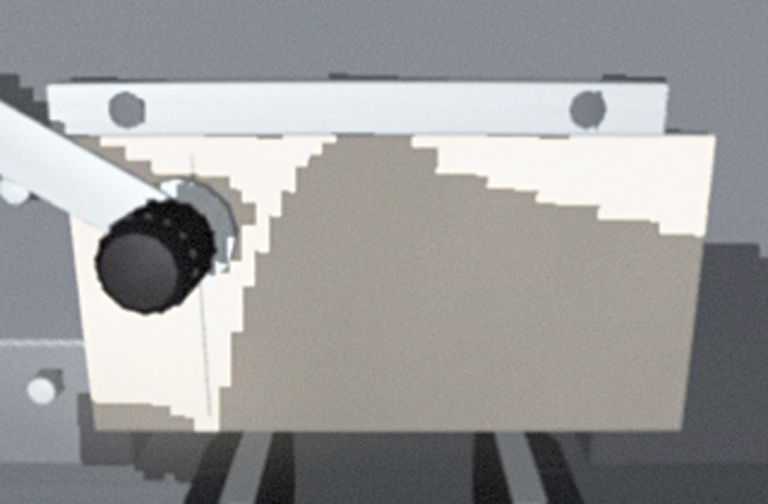

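```bash
python3 -m jog '[[[-1,0,0],0],[[-4,0,0],0],[[-15,0,0],0],[[0,0,-40],0],[[0,0,-45],0]]'; python3 -m jog '[[[5,25,0],0],[[5,25,0],0],[[5,26,0],0],[[4,26,0],0],[[0,0,0],8.59]]' 0; python3 -m jog '[[[0,0,0],8.59],[[0,0,0],8.59],[[0,0,0],0],[[0,0,0],0]]'
python3 - <<'E'
from h import *
w=snap("wrist","w8"); t=robot.read_state(); p=np.load("stage.npy"); print(W2S(p,t["position"])*1e3,t["grip_width"],t["wrist_force"],t["joints"],R.from_quat(t["tcp_rot"]).as_euler("xyz"))
sc=snap("scene","s8"); crop(sc,"s8c",220,120,380,280,5)
print("expect tips w",w2p(w,t["position"]+[0,0,.01]),"s",(w2p(sc,t["position"]+[0,0,.01])-[220,120])*5)
E
```

```text
time: 7.9
position: [0.5011, -0.0716, 0.0928]
tcp_rot: [1.0, 0.027, -0.001, -0.0]
wrist_force: [0.3, -0.4, 0.7]
grip_width: 0.0343
time: 8.4
position: [0.527, -0.1751, 0.0928]
tcp_rot: [0.999, -0.049, 0.001, 0.0]
wrist_force: [-0.2, 0.5, 0.2]
grip_width: 0.0001
time: 8.8
position: [0.5267, -0.1726, 0.0929]
tcp_rot: [0.981, -0.194, 0.0, 0.0]
wrist_force: [1.2, 0.2, 0.2]
grip_width: -0.0001
[[ -36.85070803 -105.51392047   92.82889725]] -7.150440108751375e-05 [-0.74461451 -0.49194322  0.21160873] [-3.82707902e-01  4.48248474e-01  1.63852040e+00  5.27987216e-05
  1.05452669e+00  1.57946207e+00] [-3.14154416e+00 -2.96686928e-04 -3.91399710e-01]
expect tips w [[279.6705746  277.01932285]] s [[653.74856537 313.73416768]]
```

View pics/w8.png

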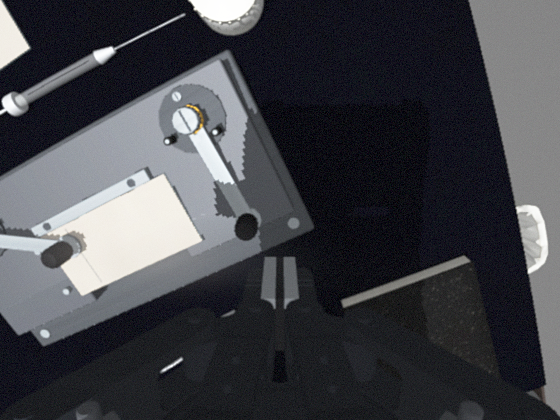

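View pics/s8c.png

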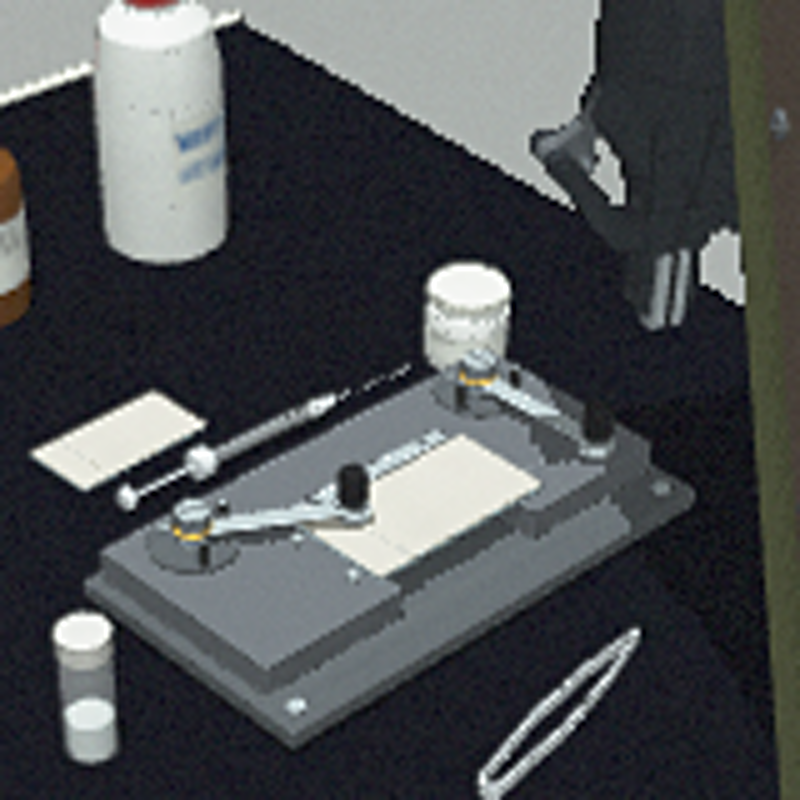

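```bash
python3 -m jog '[[[0,0,25],0],[[0,0,20],0],[[0,0,8],0],[[0,0,4],0],[[0,0,0],0]]'
python3 - <<'E'
from h import *
w=snap("wrist","w9"); t=robot.read_state(); p=np.load("stage.npy"); print(W2S(p,t["position"])*1e3,t["wrist_force"])
sc=snap("scene","s9"); crop(sc,"s9c",300,170,380,270,7)
crop(w,"w9c",120,60,440,300,2.4)
E
```

```text
time: 9.4
position: [0.5268, -0.1726, 0.036]
tcp_rot: [0.981, -0.196, 0.0, -0.0]
wrist_force: [0.1, 0.5, -0.3]
grip_width: 0.0002
[[ -36.51742407 -105.68976289   36.43965998]] [-0.74821924 -0.42221847 -0.11722523]
```

View pics/w9c.png

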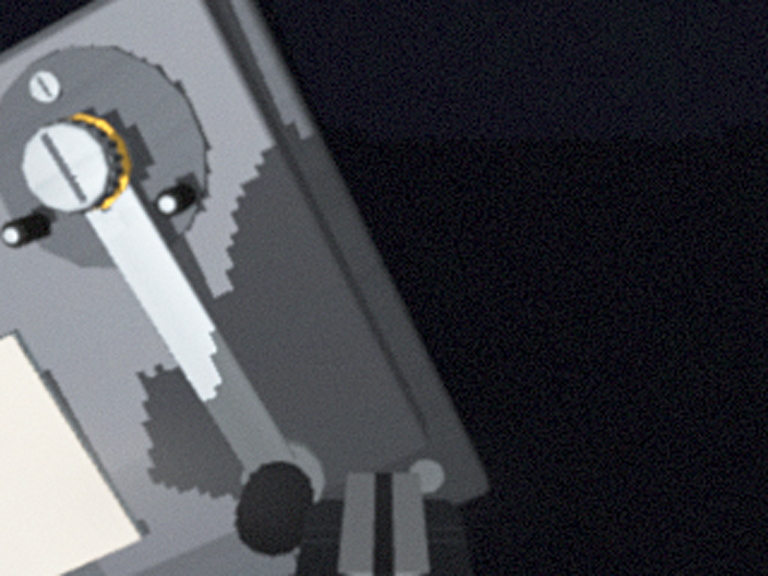

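View pics/s9c.png

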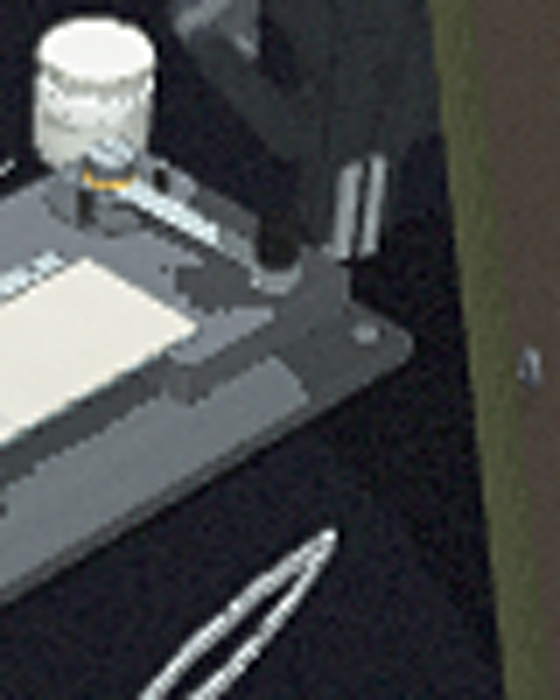

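```bash
python3 -m jog '[[[0,-3,0],0],[[0,-3,0],0],[[0,-3,0],0],[[0,-3,0],0],[[0,-3,0],0]]';python3 -m jog '[[[0,-3,0],0],[[0,-3,0],0],[[0,-3,0],0],[[0,-3,0],0]]'
python3 - <<'E'
from h import *
w=snap("wrist","w10"); t=robot.read_state(); p=np.load("stage.npy"); print(W2S(p,t["position"])*1e3,t["wrist_force"])
crop(w,"w10c",120,60,440,300,2.4)
E
```

```text
time: 10.0
position: [0.5326, -0.1584, 0.0359]
tcp_rot: [0.98, -0.197, 0.0, 0.0]
wrist_force: [-1.2, -0.2, 0.1]
grip_width: -0.0
time: 10.4
position: [0.5371, -0.1474, 0.0358]
tcp_rot: [0.98, -0.197, -0.0, -0.0]
wrist_force: [-0.5, -1.0, -0.1]
grip_width: -0.0002
[[-24.84722484 -80.67721019  35.75904046]] [-0.40262805  1.10015169  0.39095835]
```

View pics/w10c.png

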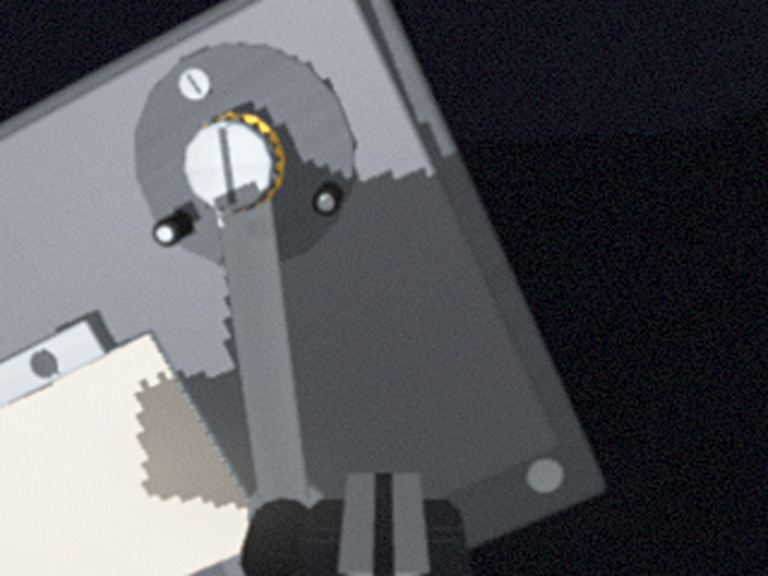

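```bash
python3 -m jog '[[[0,-1.5,0],0],[[0,-1.5,0],0]]';python3 -m jog '[[[0,-1,0],0],[[0,-1,0],0]]';python3 -m jog '[[[0,-1,0],0],[[0,-1,0],0]]'
```

```text
time: 10.65
position: [0.5382, -0.1449, 0.0358]
tcp_rot: [0.98, -0.197, -0.0, 0.0]
wrist_force: [-1.7, -1.1, 1.8]
grip_width: 0.0001
time: 10.85
position: [0.5389, -0.1432, 0.0359]
tcp_rot: [0.98, -0.197, -0.0, 0.0]
wrist_force: [-1.8, -2.7, 1.8]
grip_width: -0.0002
time: 11.05
position: [0.5397, -0.1412, 0.0358]
tcp_rot: [0.98, -0.197, 0.0, 0.0]
wrist_force: [-3.0, -2.4, 1.6]
grip_width: -0.0001
```

```bash
python3 -m jog '[[[0,-1,0],0],[[0,-1,0],0]]';python3 -m jog '[[[0,-1,0],0],[[0,-1,0],0]]'
```

```text
time: 11.25
position: [0.5405, -0.1393, 0.0358]
tcp_rot: [0.98, -0.197, 0.0, 0.0]
wrist_force: [-2.2, -1.4, 2.4]
grip_width: 0.0
time: 11.45
position: [0.5413, -0.1375, 0.0358]
tcp_rot: [0.98, -0.197, 0.0, 0.0]
wrist_force: [-3.1, -4.7, 3.6]
grip_width: 0.0003
```

Run:
```python
from h import *
w=snap("wrist","w11"); t=robot.read_state(); p=np.load("stage.npy"); print(W2S(p,t["position"])*1e3,t["wrist_force"])
crop(w,"w11c",60,60,380,300,2.4)
```

```text
[[-20.19940245 -71.30946629  35.88337297]] [-1.49638171 -2.5923987   2.41726523]
```

View pics/w11c.png

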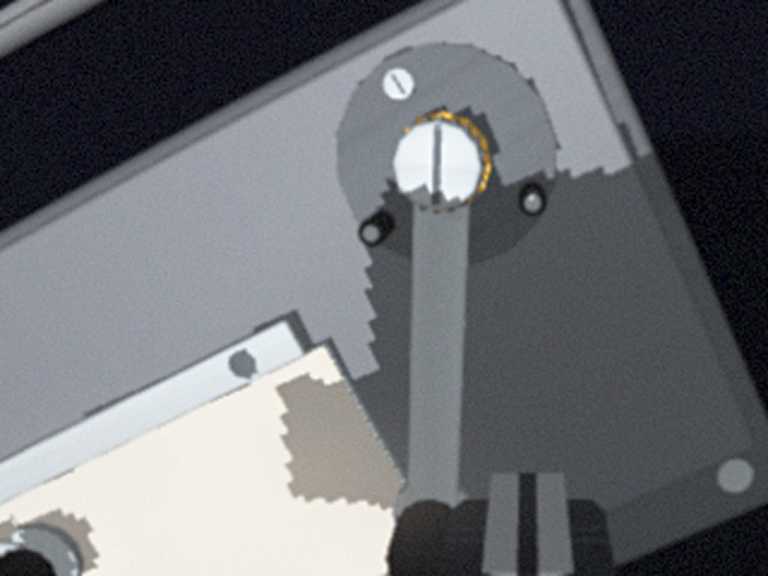

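```bash
python3 -m jog '[[[0,-0.7,0],0],[[0,-0.7,0],0]]';python3 -m jog '[[[0,-0.7,0],0],[[0,-0.7,0],0]]'
```

```text
time: 11.7
position: [0.542, -0.1364, 0.036]
tcp_rot: [0.98, -0.197, 0.0, 0.0]
wrist_force: [-3.0, -6.7, 5.4]
grip_width: 0.0003
time: 11.9
position: [0.5425, -0.1348, 0.0357]
tcp_rot: [0.98, -0.197, 0.0, -0.0]
wrist_force: [-0.2, -1.1, 0.8]
grip_width: -0.0002
```

```bash
python3 -m jog '[[[0,-0.7,0],0],[[0,-0.7,0],0]]';python3 -m jog '[[[0,-0.7,0],0],[[0,-0.7,0],0]]'
```

```text
time: 12.1
position: [0.543, -0.1335, 0.0357]
tcp_rot: [0.98, -0.197, -0.0, -0.0]
wrist_force: [0.3, -0.9, 0.5]
grip_width: 0.0002
time: 12.3
position: [0.5435, -0.1322, 0.0357]
tcp_rot: [0.98, -0.197, 0.0, -0.0]
wrist_force: [0.2, -1.4, 1.0]
grip_width: -0.0006
```

```bash
python3 -m jog '[[[0,-0.7,0],0],[[0,-0.7,0],0]]';python3 - <<'E'
from h import *
w=snap("wrist","w12"); t=robot.read_state(); p=np.load("stage.npy"); print(W2S(p,t["position"])*1e3,t["wrist_force"])
crop(w,"w12c",60,60,380,300,2.4)
E
```

```text
time: 12.5
position: [0.544, -0.131, 0.0357]
tcp_rot: [0.98, -0.197, -0.0, -0.0]
wrist_force: [0.1, -1.9, -0.4]
grip_width: 0.0
[[-17.2148252  -64.90192426  35.73057728]] [-0.62610592 -1.10764486  0.73710075]
```

View pics/w12c.png

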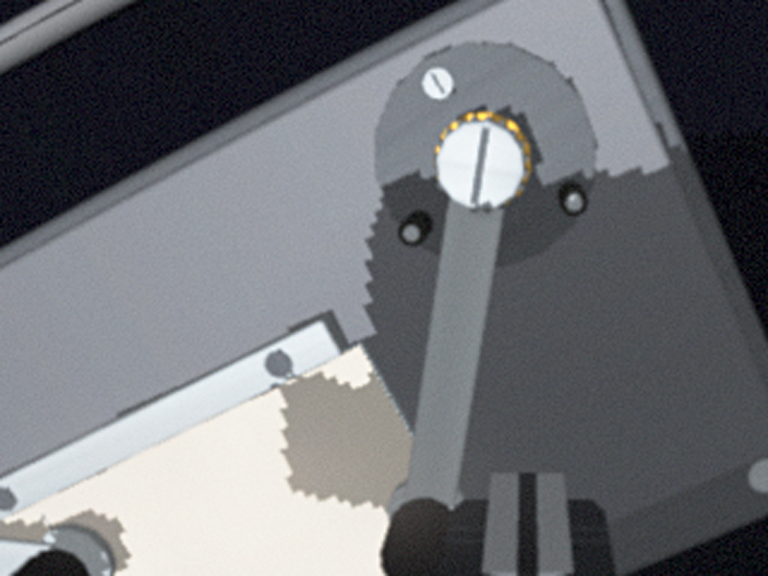

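```bash
python3 -m jog '[[[0,-1,0],0],[[0,-1,0],0],[[0,-1,0],0]]';python3 -m jog '[[[0,-1,0],0],[[0,-1,0],0]]';python3 -m jog '[[[0,-1,0],0],[[0,-1,0],0]]'
python3 - <<'E'
from h import *
w=snap("wrist","w13"); t=robot.read_state(); p=np.load("stage.npy"); print(W2S(p,t["position"])*1e3,t["wrist_force"])
crop(w,"w13c",60,60,380,300,2.4)
E
```

```text
time: 12.85
position: [0.5452, -0.1282, 0.0358]
tcp_rot: [0.98, -0.197, 0.0, -0.0]
wrist_force: [0.7, -0.9, -0.6]
grip_width: 0.0002
time: 13.05
position: [0.5459, -0.1264, 0.0358]
tcp_rot: [0.98, -0.197, 0.0, -0.0]
wrist_force: [-1.1, -1.0, 0.5]
grip_width: 0.0
time: 13.25
position: [0.5467, -0.1245, 0.0358]
tcp_rot: [0.98, -0.197, -0.0, 0.0]
wrist_force: [0.2, -1.4, -1.0]
grip_width: -0.0
[[-14.11717116 -58.54557342  35.77530449]] [ 0.05954891 -1.6846963  -0.29379894]
```

View pics/w13c.png

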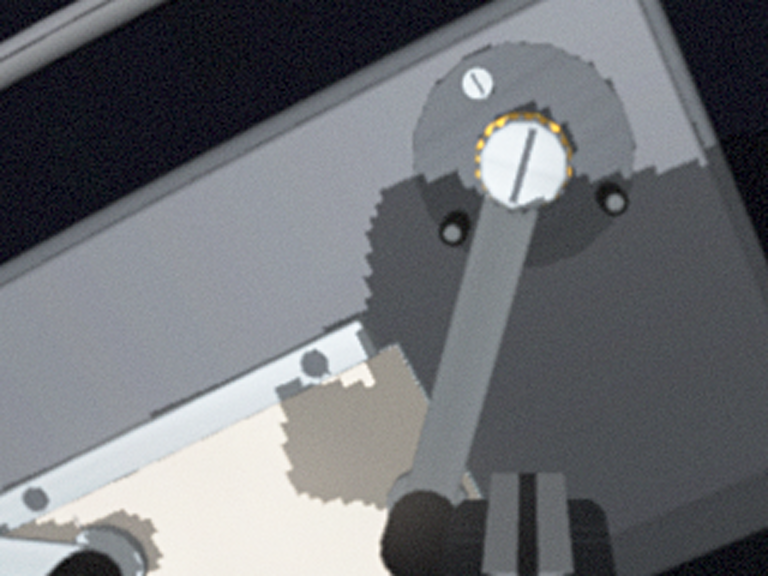

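```bash
python3 -m jog '[[[0,-1,0],0],[[0,-1,0],0]]';python3 -m jog '[[[0,-0.7,0],0],[[0,-0.7,0],0]]';python3 -m jog '[[[0,-0.5,0],0],[[0,-0.5,0],0]]'
```

```text
time: 13.5
position: [0.5475, -0.1227, 0.0358]
tcp_rot: [0.98, -0.197, 0.0, 0.0]
wrist_force: [0.1, -1.5, -0.2]
grip_width: -0.0002
time: 13.7
position: [0.548, -0.1214, 0.0358]
tcp_rot: [0.98, -0.197, 0.0, 0.0]
wrist_force: [0.6, -2.2, 1.1]
grip_width: 0.0
time: 13.9
position: [0.5484, -0.1205, 0.0358]
tcp_rot: [0.98, -0.197, 0.0, 0.0]
wrist_force: [0.4, -1.6, -0.2]
grip_width: 0.0005
```

```bash
python3 -m jog '[[[0,-0.5,0],0],[[0,-0.5,0],0]]';python3 -m jog '[[[0,-0.5,0],0],[[0,0,0],0]]'
python3 - <<'E'
from h import *
w=snap("wrist","w14"); t=robot.read_state(); p=np.load("stage.npy"); print(W2S(p,t["position"])*1e3,t["wrist_force"])
crop(w,"w14c",60,60,380,300,2.4)
E
```

```text
time: 14.1
position: [0.5488, -0.1197, 0.0358]
tcp_rot: [0.98, -0.197, 0.0, 0.0]
wrist_force: [-0.7, -3.0, -0.2]
grip_width: -0.0001
time: 14.3
position: [0.549, -0.1194, 0.0358]
tcp_rot: [0.98, -0.197, 0.0, 0.0]
wrist_force: [-1.1, -4.2, -0.4]
grip_width: -0.0004
[[-11.65973027 -53.71564692  35.79671545]] [-0.40670555 -4.34161041  0.27150653]
```

View pics/w14c.png

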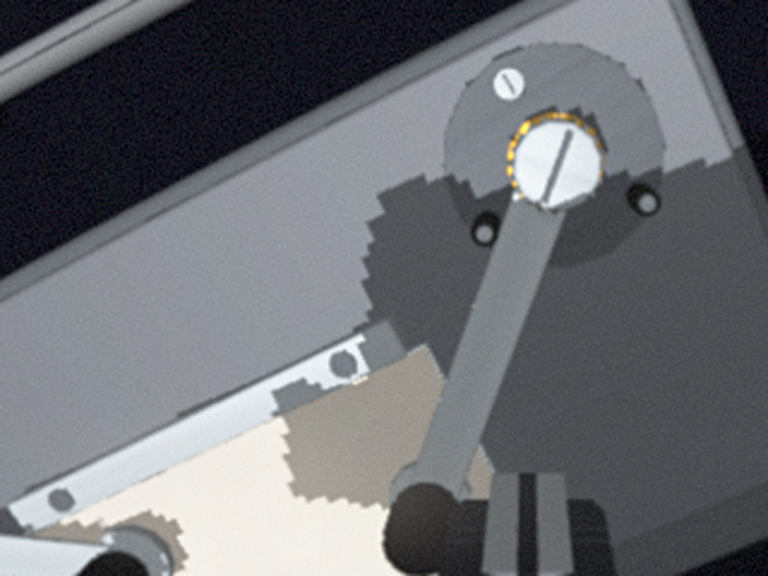

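```bash
python3 -m jog '[[[0,-0.4,0],0],[[0,0,0],0]]';python3 -m jog '[[[0,-0.3,0],0],[[0,0,0],0]]'
```

```text
time: 14.55
position: [0.5491, -0.1192, 0.0358]
tcp_rot: [0.98, -0.197, 0.0, 0.0]
wrist_force: [-0.6, -5.8, -1.2]
grip_width: 0.0
time: 14.75
position: [0.5492, -0.119, 0.0358]
tcp_rot: [0.98, -0.197, 0.0, 0.0]
wrist_force: [-0.2, -6.7, -1.0]
grip_width: 0.0002
```

```bash
python3 -m jog '[[[0,1,0],0],[[0,4,0],0],[[0,10,0],0],[[0,0,-30],0],[[0,0,-35],0]]';python3 -m jog '[[[0,0,0],-8],[[0,0,0],-8],[[0,0,0],-8],[[0,0,0],-8],[[0,0,0],-8]]';python3 -m jog '[[[0,0,0],-8],[[0,0,0],-8],[[0,0,0],0],[[0,0,0],0]]'
python3 - <<'E'
from h import *
w=snap("wrist","w15"); t=robot.read_state(); p=np.load("stage.npy"); q=W2S(p,t["position"])*1e3; print(q,t["wrist_force"])
yaw=R.from_quat(t["tcp_rot"]).as_matrix()[:2,0]; th=np.arctan2(yaw[1],yaw[0])-p[2]; print("theta",th)
d=np.array([17.3,6.4])-q[0,:2]; print("tool x,y",d@[np.cos(th),np.sin(th)],d@[np.sin(th),-np.cos(th)])
E
```

```text
time: 15.25
position: [0.5423, -0.1327, 0.1004]
tcp_rot: [0.98, -0.197, -0.002, -0.0]
wrist_force: [0.2, 0.1, 0.2]
grip_width: 0.0001
time: 15.75
position: [0.5431, -0.1327, 0.1007]
tcp_rot: [0.988, 0.153, -0.0, -0.0]
wrist_force: [0.1, 0.6, 0.9]
grip_width: 0.0004
time: 16.15
position: [0.5433, -0.1326, 0.1008]
tcp_rot: [0.959, 0.285, -0.0, -0.0]
wrist_force: [0.4, -0.2, -0.3]
grip_width: -0.0
[[-18.01250545 -66.51019114 100.77023406]] [ 0.52760559  0.03979388 -0.08829328]
theta 0.522114100838529
tool x,y 66.96901684518272 -45.58530240686932
```

View pics/w15.png

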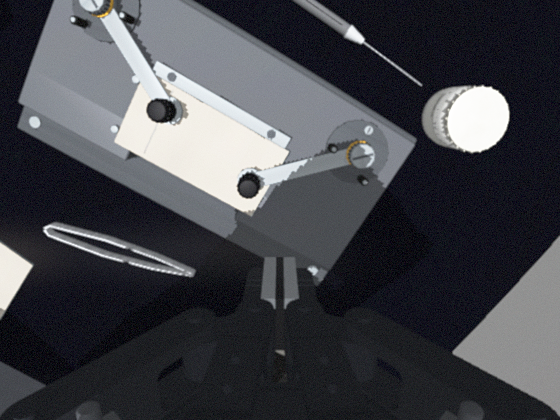

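Run:
```python
from h import *
w=load("w15"); crop(w,"w15c",100,50,380,220,2.85)
```

```text
(no output)
```

View pics/w15c.png

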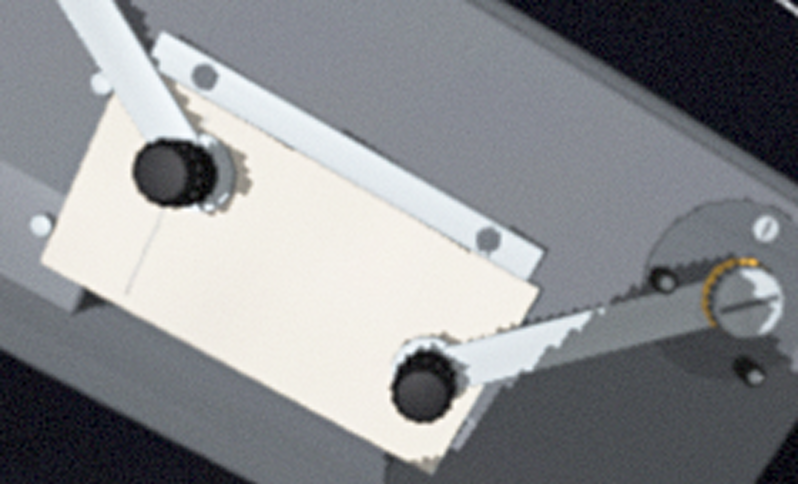

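```bash
python3 -m jog '[[[34,-23,0],0],[[33,-22.5,0],0],[[0,0,20],0],[[0,0,20],0],[[0,0,0],0]]'
python3 - <<'E'
from h import *
p=np.load("stage.npy"); k=W2S(p,p2w(load("w15"),[(248,188)],.0605))[0,:2]*1e3-[46,-87]; print("right knob r,a",np.hypot(*k),np.arctan2(k[1],-k[0]))
w=snap("wrist","w16"); t=robot.read_state(); q=W2S(p,t["position"])*1e3; print(q,t["wrist_force"])
sc=snap("scene","s16"); crop(sc,"s16c",240,130,360,250,5)
E
```

```text
time: 16.7
position: [0.5731, -0.0571, 0.0584]
tcp_rot: [0.958, 0.286, -0.002, -0.001]
wrist_force: [0.1, -0.5, 0.3]
grip_width: 0.0002
right knob r,a 69.04171751369118 0.8119269693508767
[[16.64194755  6.7432518  60.07551211]] [-0.38369713 -0.11852341 -0.14273358]
```

View pics/w16.png

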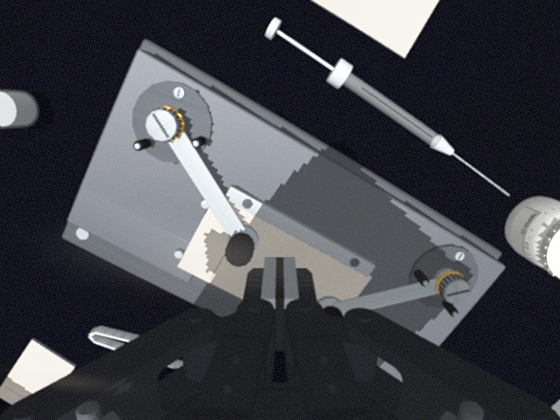

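View pics/s16c.png

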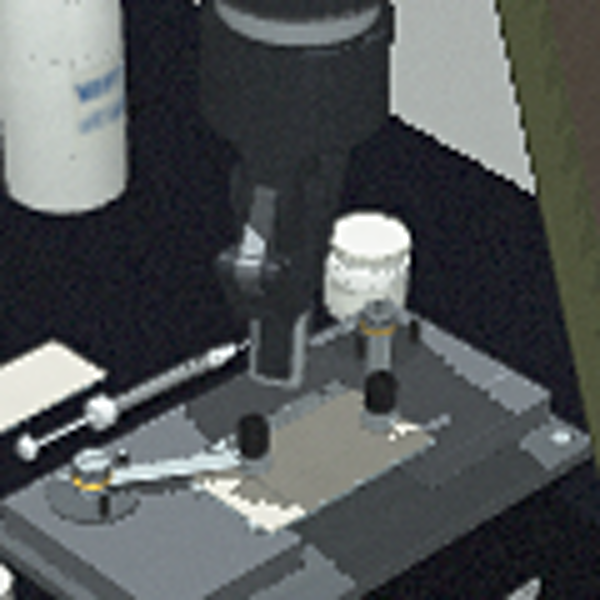

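```bash
python3 -m jog '[[[0,0,13],0],[[0,0,6],0],[[0,0,4],0],[[0,0,0],0]]'
python3 - <<'E'
from h import *
p=np.load("stage.npy")
w=snap("wrist","w17"); t=robot.read_state(); q=W2S(p,t["position"])*1e3; print(q,t["wrist_force"])
sc=snap("scene","s17"); crop(sc,"s17c",240,130,360,250,5); crop(w,"w17c",100,60,420,300,2.4)
E
```

```text
time: 17.2
position: [0.5742, -0.0575, 0.0372]
tcp_rot: [0.958, 0.287, -0.0, -0.0]
wrist_force: [0.2, 0.3, 1.3]
grip_width: 0.0003
[[17.15821772  6.64361593 37.64230762]] [ 0.92512067  0.64263961 -0.00805974]
```

View pics/w17c.png

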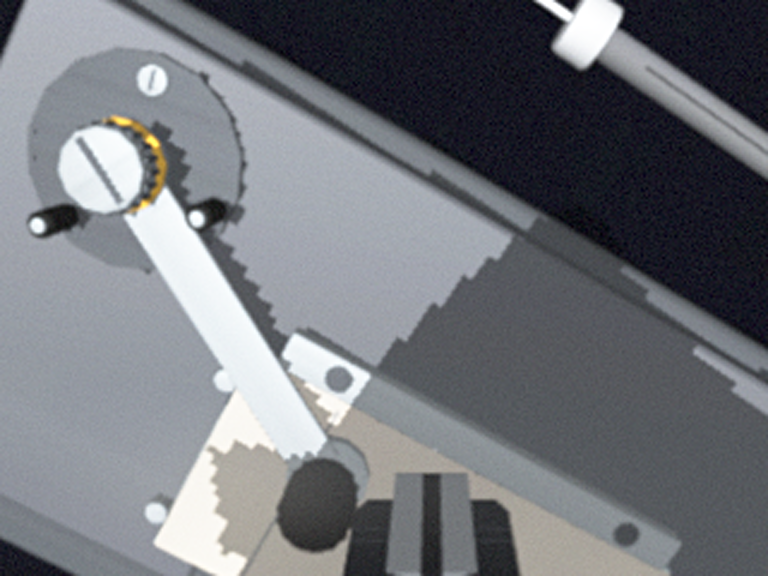

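View pics/s17c.png

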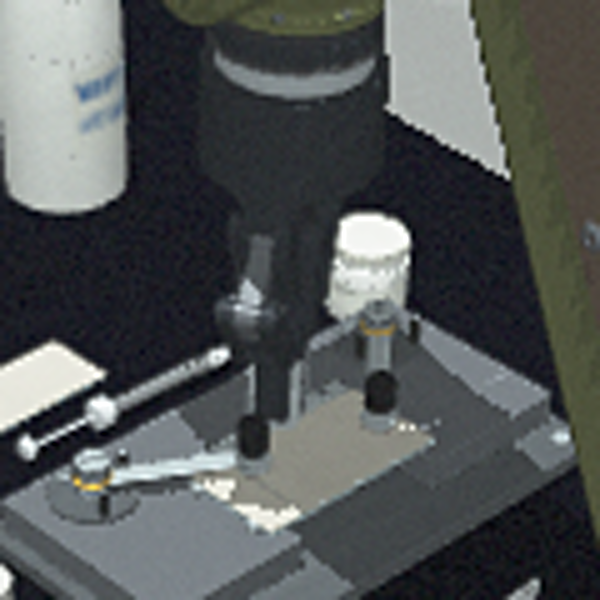

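```bash
python3 -m jog '[[[0,-2,0],0],[[0,-2,0],0],[[0,-2,0],0]]';python3 -m jog '[[[0,-1,0],0],[[0,-1,0],0],[[0,-1,0],0]]';python3 -m jog '[[[0,-1,0],0],[[0,-1,0],0],[[0,-1,0],0]]'
python3 - <<'E'
from h import *
p=np.load("stage.npy")
w=snap("wrist","w18"); t=robot.read_state(); q=W2S(p,t["position"])*1e3; print(q,t["wrist_force"])
crop(w,"w18c",100,60,420,300,2.4)
E
```

```text
time: 17.6
position: [0.5712, -0.0526, 0.0381]
tcp_rot: [0.958, 0.287, 0.0, 0.0]
wrist_force: [0.4, -1.8, 1.3]
grip_width: -0.0
time: 17.9
position: [0.5695, -0.05, 0.0379]
tcp_rot: [0.958, 0.287, 0.0, 0.0]
wrist_force: [-0.3, -2.6, 1.2]
grip_width: 0.0
time: 18.2
position: [0.5678, -0.0474, 0.0377]
tcp_rot: [0.958, 0.287, -0.0, -0.0]
wrist_force: [0.3, -1.5, 0.3]
grip_width: 0.0001
[[11.08321245 17.25417309 37.74433535]] [ 0.096799   -1.00560532 -0.06896569]
```

View pics/w18c.png

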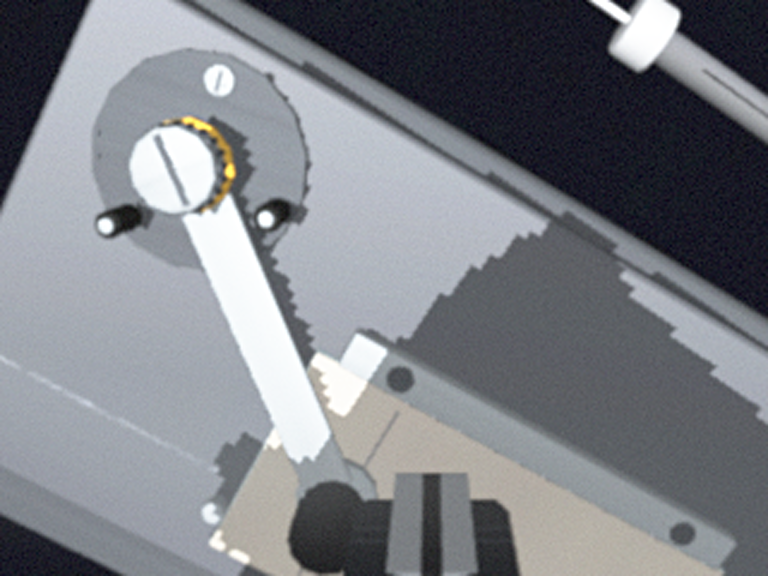

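```bash
python3 -m jog '[[[0,-1,0],0],[[0,-1,0],0],[[0,-1,0],0],[[0,-1,0],0],[[0,-1,0],0]]';python3 -m jog '[[[0,-1,0],0],[[0,-1,0],0],[[0,-1,0],0],[[0,-1,0],0],[[0,-1,0],0]]';python3 -m jog '[[[0,-1,0],0],[[0,-1,0],0],[[0,-1,0],0],[[0,-1,0],0],[[0,-1,0],0]]'
python3 - <<'E'
from h import *
p=np.load("stage.npy")
w=snap("wrist","w19"); t=robot.read_state(); q=W2S(p,t["position"])*1e3; print(q,t["wrist_force"])
crop(w,"w19c",100,60,420,300,2.4)
E
```

```text
time: 18.75
position: [0.565, -0.0432, 0.0378]
tcp_rot: [0.958, 0.287, -0.0, -0.0]
wrist_force: [0.0, -2.0, 0.7]
grip_width: 0.0002
time: 19.25
position: [0.5623, -0.039, 0.0378]
tcp_rot: [0.958, 0.287, 0.0, -0.0]
wrist_force: [0.0, -2.1, 0.2]
grip_width: -0.0002
time: 19.75
position: [0.5595, -0.0349, 0.0378]
tcp_rot: [0.958, 0.287, -0.0, -0.0]
wrist_force: [0.4, -2.5, -0.2]
grip_width: 0.0
[[ 3.55358163 30.22596568 37.78617171]] [-0.09557141 -1.12337158  0.67320773]
```

View pics/w19c.png

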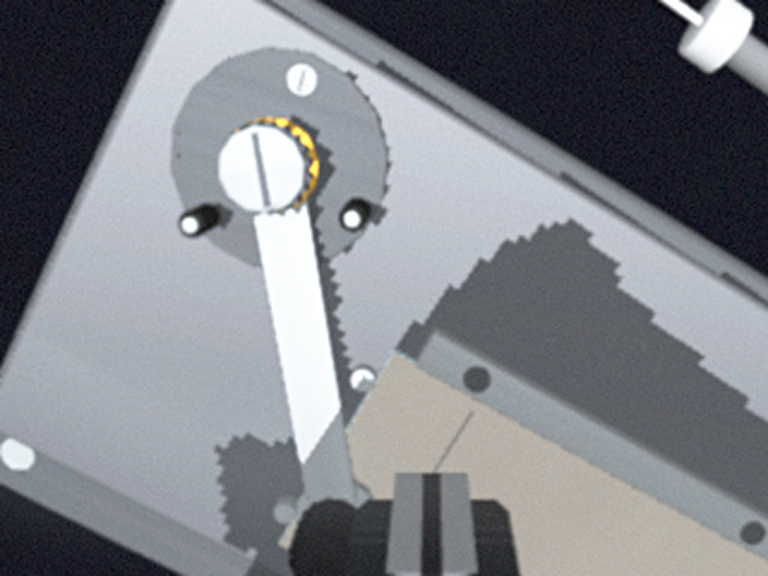

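```bash
python3 -m jog '[[[0,-1,0],0],[[0,-1,0],0],[[0,-1,0],0],[[0,-1,0],0],[[0,-1,0],0]]';python3 -m jog '[[[0,-1,0],0],[[0,-1,0],0],[[0,-1,0],0],[[0,-1,0],0],[[0,-1,0],0]]';python3 -m jog '[[[0,-1.5,0],0],[[0,-1.5,0],0],[[0,-1.5,0],0],[[0,-1.5,0],0]]'
python3 - <<'E'
from h import *
p=np.load("stage.npy")
w=snap("wrist","w20"); t=robot.read_state(); q=W2S(p,t["position"])*1e3; print(q,t["wrist_force"])
crop(w,"w20c",100,60,420,300,2.4)
E
```

```text
time: 20.3
position: [0.5568, -0.0307, 0.0378]
tcp_rot: [0.958, 0.287, -0.0, -0.0]
wrist_force: [0.8, -1.7, 0.5]
grip_width: -0.0002
time: 20.8
position: [0.5541, -0.0265, 0.0378]
tcp_rot: [0.958, 0.287, 0.0, -0.0]
wrist_force: [0.7, -1.1, -0.6]
grip_width: 0.0005
time: 21.2
position: [0.5507, -0.0215, 0.0378]
tcp_rot: [0.958, 0.287, 0.0, 0.0]
wrist_force: [0.2, -0.8, -0.0]
grip_width: -0.0002
[[-4.52947795 44.13714122 37.77578489]] [ 0.09134802 -0.46262842  0.46006838]
```

View pics/w20c.png

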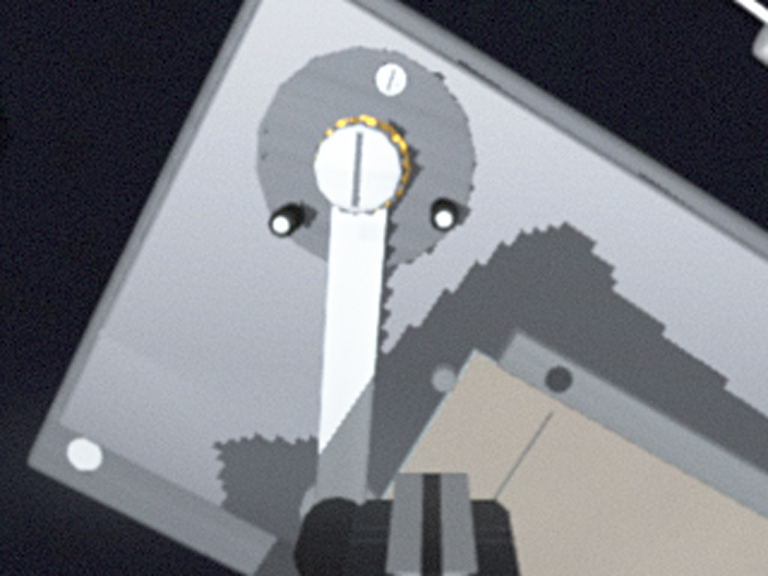

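```bash
python3 -m jog '[[[0,-2,0],0],[[0,-2,0],0],[[0,-2,0],0],[[0,-2,0],0],[[0,-2,0],0]]';python3 -m jog '[[[0,-2,0],0],[[0,-2,0],0],[[0,-2,0],0],[[0,-1,0],0],[[0,-1,0],0]]'
python3 - <<'E'
from h import *
p=np.load("stage.npy")
w=snap("wrist","w21"); t=robot.read_state(); q=W2S(p,t["position"])*1e3; print(q,t["wrist_force"])
crop(w,"w21c",100,60,420,300,2.4)
E
```

```text
time: 21.75
position: [0.5453, -0.0131, 0.0378]
tcp_rot: [0.958, 0.287, 0.0, 0.0]
wrist_force: [0.8, 0.1, -0.2]
grip_width: -0.0001
time: 22.25
position: [0.5409, -0.0065, 0.0378]
tcp_rot: [0.958, 0.287, 0.0, 0.0]
wrist_force: [1.4, -0.9, 1.0]
grip_width: 0.0004
[[-13.51233035  59.57439816  37.76707834]] [ 0.82949378 -0.62017075  0.28470492]
```

View pics/w21c.png

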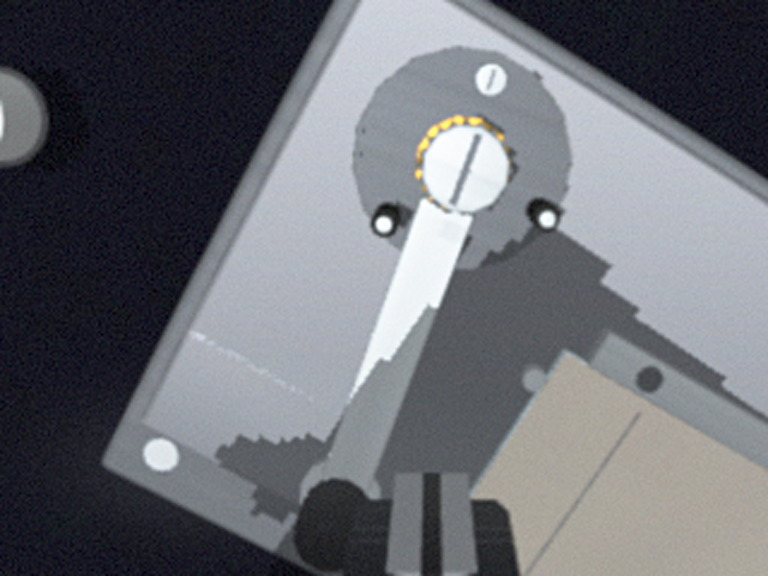

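```bash
python3 -m jog '[[[0,-1,0],0],[[0,-1,0],0],[[0,-1,0],0],[[0,-1,0],0]]';python3 -m jog '[[[0,-1,0],0],[[0,-1,0],0],[[0,-1,0],0]]';python3 -m jog '[[[0,-0.7,0],0],[[0,-0.7,0],0]]'
python3 - <<'E'
from h import *
p=np.load("stage.npy")
w=snap("wrist","w22"); t=robot.read_state(); q=W2S(p,t["position"])*1e3; print(q,t["wrist_force"])
crop(w,"w22c",100,60,420,300,2.4)
E
```

```text
time: 22.7
position: [0.5387, -0.0032, 0.0378]
tcp_rot: [0.958, 0.287, -0.0, 0.0]
wrist_force: [1.0, -0.5, 0.9]
grip_width: 0.0
time: 23.0
position: [0.5371, -0.0006, 0.0378]
tcp_rot: [0.958, 0.287, 0.0, 0.0]
wrist_force: [0.8, -0.3, 0.3]
grip_width: -0.0
time: 23.2
position: [0.5363, 0.0005, 0.0378]
tcp_rot: [0.958, 0.287, 0.0, -0.0]
wrist_force: [0.9, -0.2, -0.5]
grip_width: -0.0002
[[-17.70659799  66.82173708  37.79985974]] [ 0.1034151  -0.61142866 -0.32654713]
```

View pics/w22c.png

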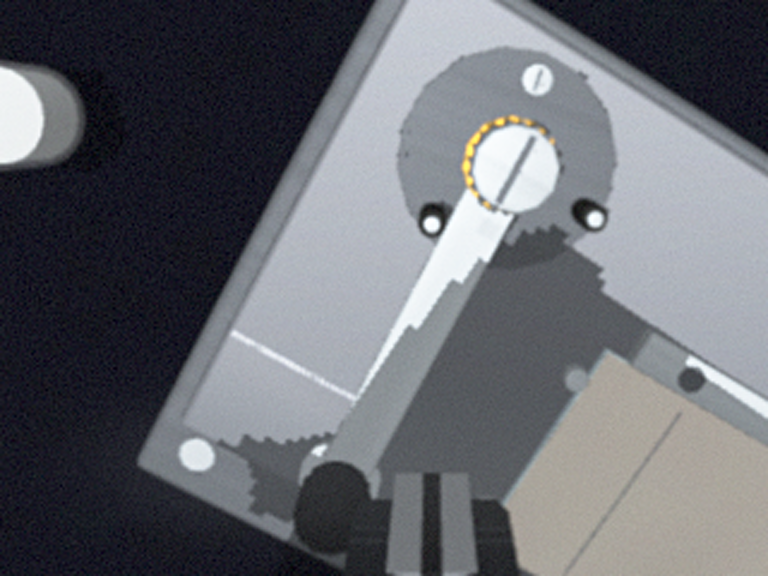

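```bash
python3 -m jog '[[[0,-0.7,0],0],[[0,-0.7,0],0]]';python3 -m jog '[[[0,-0.5,0],0],[[0,-0.5,0],0]]';python3 -m jog '[[[0,-0.5,0],0],[[0,0,0],0]]'
```

```text
time: 23.45
position: [0.5355, 0.0017, 0.0378]
tcp_rot: [0.958, 0.287, 0.0, 0.0]
wrist_force: [0.4, -1.7, 0.7]
grip_width: -0.0001
time: 23.65
position: [0.5352, 0.0023, 0.0379]
tcp_rot: [0.958, 0.287, 0.0, 0.0]
wrist_force: [2.0, -3.4, -0.0]
grip_width: -0.0002
time: 23.85
position: [0.535, 0.0026, 0.0379]
tcp_rot: [0.958, 0.287, 0.0, 0.0]
wrist_force: [4.0, -4.1, 0.1]
grip_width: 0.0
```

```bash
python3 -m jog '[[[0,-0.3,0],0],[[0,0,0],0]]'
python3 - <<'E'
from h import *
w=snap("wrist","w23"); t=robot.read_state(); print(t["wrist_force"]); crop(w,"w23c",220,60,420,210,4)
E
python3 -m jog '[[[0,1,0],0],[[0,4,0],0],[[0,10,0],0],[[0,0,-30],0],[[0,0,-40],0]]';python3 -m jog '[[[-20,0,-30],0],[[-40,0,0],0],[[-40,0,0],0],[[0,0,0],0],[[0,0,0],0]]'
python3 - <<'E'
from h import *
w=snap("wrist","w24"); t=robot.read_state(); print(t["position"]); crop(w,"w24c",0,0,560,300,1.42)
E
```

```text
time: 24.05
position: [0.535, 0.0027, 0.038]
tcp_rot: [0.958, 0.287, 0.001, 0.0]
wrist_force: [4.1, -4.4, 0.7]
grip_width: 0.0003
[ 4.44345931 -5.69727362 -0.66382221]
time: 24.6
position: [0.5419, -0.0099, 0.1069]
tcp_rot: [0.958, 0.287, -0.002, -0.001]
wrist_force: [0.5, -0.6, 0.5]
grip_width: -0.0002
time: 25.1
position: [0.4593, -0.065, 0.1382]
tcp_rot: [0.958, 0.286, 0.0, 0.0]
wrist_force: [0.5, 0.8, 0.9]
grip_width: 0.0
[ 0.45976922 -0.06457361  0.13801812]
```

View pics/w23c.png

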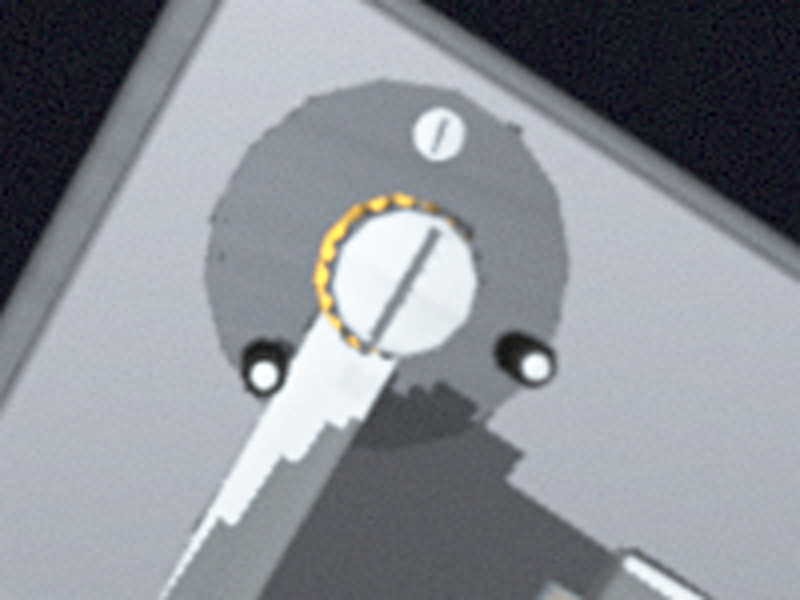

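View pics/w24c.png

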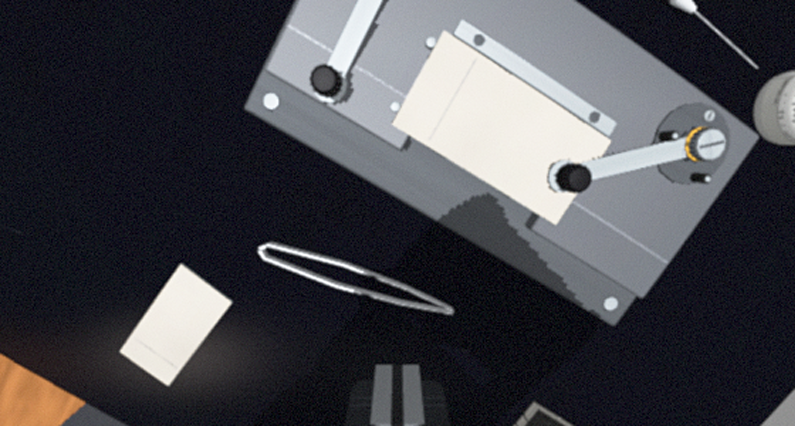

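Run:
```python
from h import *
w=load("w24"); crop(w,"w24d",270,5,530,165,3)
```

```text
(no output)
```

View pics/w24d.png

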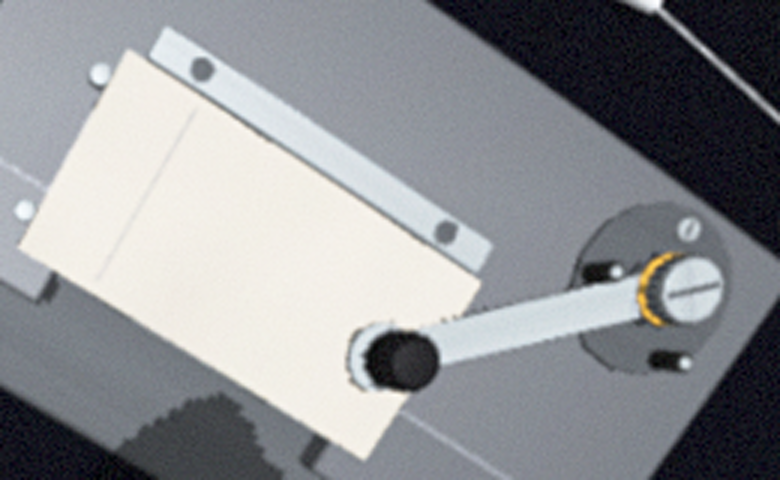

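Run:
```python
from h import *
w=load("w24"); p=np.load("stage.npy"); c=lambda L:np.array(L)/3+[270,5]
q=W2S(p,p2w(w,c([(128,50),(18,246),(365,460),(480,281)]),.033))*1e3; print(q.round(1).tolist()); b=q[0]-q[3]; f=q[1]-q[2]; print("turn",np.arctan2(-b[0],b[1]),np.arctan2(-f[0],f[1]))
g=W2S(p,p2w(w,c([(168,27),(492,245)]),.0355))*1e3; print("fence back?",g)
k=W2S(p,p2w(w,c([(412,360)]),.0605))[0,:2]*1e3-[46,-87]; print(np.hypot(*k),np.arctan2(k[1],-k[0]))
k=W2S(p,p2w(w,[(323/1.42,80/1.42)],.0585))[0,:2]*1e3-[46,87]; print(np.hypot(*k),np.arctan2(-k[1],-k[0]))
snap("top","t2"); s=load("t2"); crop(s,"t2c",170,110,430,310,3)
```

```text
[[24.5, 50.4, 33.0], [-24.6, 50.5, 33.0], [-24.8, -49.3, 33.0], [24.7, -48.4, 33.0]]
turn 0.0016102988747515772 -0.001934468174059428
fence back? [[ 32.56218544  45.13982926  35.5       ]
 [ 32.25054351 -45.11057999  35.5       ]]
70.61808253368056 0.8162085579706047
70.49620044640905 0.026508940025396617
```

View pics/t2c.png

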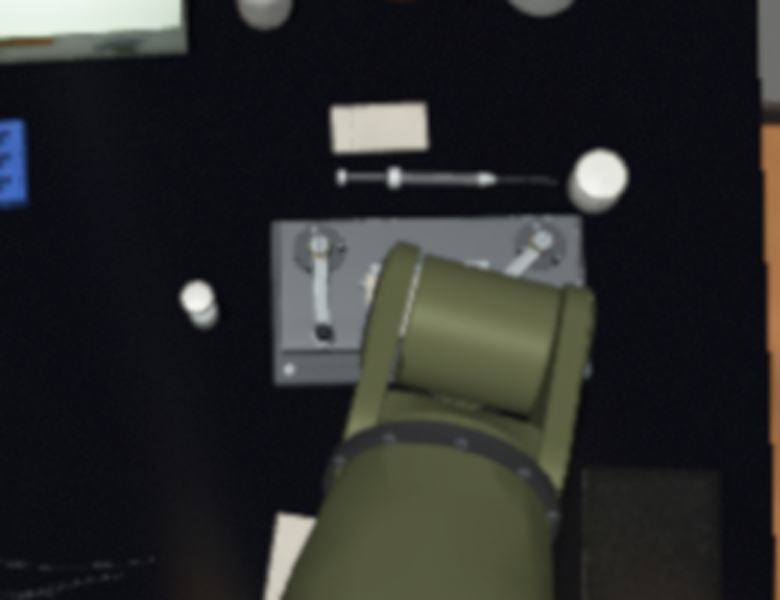

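Run:
```python
from h import *
print(robot.job_done())
```

```text
the job is handed in; nothing more can be done
None
```

The job is done in the order asked and handed in at about 25 s; no verdict came back.

- **Plate:** I pushed it with two fingertips at its front edge until it met the fence, peaking at about 8 N on the wrist sensor. It measured within about 0.5 mm of the fence along its back edge, with a turn under 0.002 rad. It also lies against the two left-end pins.
- **Right clip:** I swung it onto the plate; it climbed at about 7 to 9 N. It came up against its rubber-sleeved pin at about 7 N, with the knob at a ≈ 0.81.
- **Left clip:** I then swung it clear of the plate and back against its pin, also at about 7 N. The knob ended at a ≈ 0.03.
- **Surroundings:** the vial, pot and syringe look unmoved in the last top view. The arm hides the tweezers there, but the last wrist picture shows them lying clear in front of the stage. The gripper is shut and clear of everything.

**One disagreement:** both cameras showed the fingertips about 10 mm (shut) to 14 mm (40% open) above the reported TCP. The given tip distance says they should stand 19 mm ahead of it. I set the finger heights by the cameras, and that worked. The force figures come from readings a few tenths of a second apart, so brief peaks in between would not show.

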